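# Stack the seedling dishes on the tilt stand and close the bail

## Task

Put the two seedling dishes from the bench on top of the one already in the sloping stand, keeping them lid up, so that all three make one square pile: each with its green-strip end uphill like the one already there, its foot down inside the rim of the lid below, and its lower end against the stand's two toe tabs. Then swing the wire bail over so that its red-sleeved bar rests on the top dish, ready to carry the stand to the growth room. Do not disturb the timer, tweezers and dropper bottle.

Things in the scene. Friction and masses are not known exactly. Their poses are not given: they have to be found in the camera images.
- stand: fixed white sheet stand, 130 x 96 mm; origin under its middle on the bench, x to its high rear, z up. Bed rises 35 deg towards +x: uphill = (0.819, 0, 0.574), off the bed = (-0.574, 0, 0.819). Two toe tabs 42 mm high stand off its low end, 48.5 mm downhill of stand_seat; side lips 6 mm high, 70 mm apart; rear cheeks 50 mm high, 92 mm apart, carry the bail. Slippery: dishes slide down to the tabs
- stand_seat (a point): point on the bed's surface under the middle of the pile: the origin of a dish that lies on the bed against the toe tabs; 42 mm above the stand's origin. The second dish's origin belongs 12.5 mm and the third's 25 mm off the bed from here
- bail (a joint): angle of the light wire bail (U, arms 60 mm, 88 mm wide, 5 mm wire), rad: 0 = arms parallel to the bed, bar on a pile of three; grows as it opens; 2.44 = open on its stop, leaning back 15 deg past vertical. Pulled forward of vertical (below 2.18) it falls onto the pile. Its pivot line lies 58 mm uphill of stand_seat and 42 mm off the bed, along the stand's y
- bail_bar (a point): middle of the bail's crossbar (88 mm long, along the stand's y, red sleeve 9 mm thick and 44 mm long in the middle); open, it stands about 165 mm above the bench and 40 mm behind the stand's origin
- dish_home: in the stand, on the bed: clear lidded dish, cream agar, 96 (own x) x 64 (y) x 14.5 mm; origin under its middle, z out of the lid. From below: foot 85 x 53, 2 high; body with 64 mm wide grip faces, z 2 to 12.5; round the lid a bead 2 high, 91 x 59 inside, that takes the next foot with 3 mm play each side: pitch 12.5 mm. Green strip and seedlings at its +x end
- dish_a: loose on the bench, lid up: the same kind of dish, same size, origin, axes, foot and bead as dish_home
- dish_b: loose on the bench, lid up: the same kind of dish as dish_a and interchangeable with it
- dish_a_strip (a point): middle of dish_a's green strip, 38.5 mm from its middle along own +x, on top of the lid
- dish_b_strip (a point): middle of dish_b's green strip, likewise
- timer: bystander: white lab timer lying flat, 60 x 64 x 16 mm, origin under its middle
- tweezers: bystander: steel tweezers lying flat, 126 mm long (own y), 6 mm thick, origin under the middle
- dropper: bystander: dropper bottle with black teat, 37 mm across, 105 mm tall, standing upright, origin under its middle

How it is judged:
On the way, in this order (a step that is already met when the one before it is completed fails the run):
1. one dish from the bench lies nested squarely on the dish in the stand, strip uphill (distance between dish_home and stand_seat below 0.005 m and angle between the y axis of dish_home and the y axis of stand, either way round below 0.07 rad and ((x of dish_a in the frame of dish_home between -0.004 and 0.004 m and y of dish_a in the frame of dish_home between -0.004 and 0.004 m and z of dish_a in the frame of dish_home between 0.0112 and 0.0138 m and angle between the x axis of dish_a and the x axis of dish_home, either way round below 0.07 rad and angle between the z axis of dish_a and the z axis of dish_home, either way round below 0.04 rad and x of dish_a_strip in the frame of dish_home above 0.03 m) or (x of dish_b in the frame of dish_home between -0.004 and 0.004 m and y of dish_b in the frame of dish_home between -0.004 and 0.004 m and z of dish_b in the frame of dish_home between 0.0112 and 0.0138 m and angle between the x axis of dish_b and the x axis of dish_home, either way round below 0.07 rad and angle between the z axis of dish_b and the z axis of dish_home, either way round below 0.04 rad and x of dish_b_strip in the frame of dish_home above 0.03 m))), for 0.2 s.
2. the other dish lies nested squarely on that one: a pile of three (distance between dish_home and stand_seat below 0.005 m and angle between the y axis of dish_home and the y axis of stand, either way round below 0.07 rad and (((x of dish_a in the frame of dish_home between -0.004 and 0.004 m and y of dish_a in the frame of dish_home between -0.004 and 0.004 m and z of dish_a in the frame of dish_home between 0.0112 and 0.0138 m and angle between the x axis of dish_a and the x axis of dish_home, either way round below 0.07 rad and angle between the z axis of dish_a and the z axis of dish_home, either way round below 0.04 rad and x of dish_a_strip in the frame of dish_home above 0.03 m) and (x of dish_b in the frame of dish_a between -0.004 and 0.004 m and y of dish_b in the frame of dish_a between -0.004 and 0.004 m and z of dish_b in the frame of dish_a between 0.0112 and 0.0138 m and angle between the x axis of dish_b and the x axis of dish_a, either way round below 0.07 rad and angle between the z axis of dish_b and the z axis of dish_a, either way round below 0.04 rad and x of dish_b_strip in the frame of dish_a above 0.03 m)) or ((x of dish_b in the frame of dish_home between -0.004 and 0.004 m and y of dish_b in the frame of dish_home between -0.004 and 0.004 m and z of dish_b in the frame of dish_home between 0.0112 and 0.0138 m and angle between the x axis of dish_b and the x axis of dish_home, either way round below 0.07 rad and angle between the z axis of dish_b and the z axis of dish_home, either way round below 0.04 rad and x of dish_b_strip in the frame of dish_home above 0.03 m) and (x of dish_a in the frame of dish_b between -0.004 and 0.004 m and y of dish_a in the frame of dish_b between -0.004 and 0.004 m and z of dish_a in the frame of dish_b between 0.0112 and 0.0138 m and angle between the x axis of dish_a and the x axis of dish_b, either way round below 0.07 rad and angle between the z axis of dish_a and the z axis of dish_b, either way round below 0.04 rad and x of dish_a_strip in the frame of dish_b above 0.03 m)))), for 0.2 s.
At the end, for the whole second after the job is handed in: All three dishes at rest in the stand: lowest within 5 mm of its seat; each next one nested 12.5 mm (within 1.3) above the one below, middle within 4 mm along and across, square within 4 degrees, flat, strip uphill; bail bar on the top dish (joint within 0.12 rad of 0) (all of step 2 and value of joint bail between -0.12 and 0.12 rad and linear speed of each of dish_home, dish_a, dish_b below 0.02 m/s); the robot touches nothing.
It fails at once if the lab timer is moved more than 25 mm or tipped (distance of timer from where it was at the start of the episode above 0.025 m or angle between timer's own z axis and vertical above 0.4 rad).
It fails at once if the tweezers is moved more than 25 mm or tipped (distance of tweezers from where it was at the start of the episode above 0.025 m or angle between tweezers's own z axis and vertical above 0.4 rad).
It fails at once if the dropper bottle is moved more than 25 mm or tipped (distance of dropper from where it was at the start of the episode above 0.025 m or angle between dropper's own z axis and vertical above 0.4 rad).
It fails at once if a dish is tipped more than 69 degrees (lid up is lost) (angle between any of dish_home, dish_a, dish_b's own z axis and vertical above 1.2 rad).
It also fails if it takes over 58 s, if anything falls off the work surface, if the arm or the gripper's body presses on something with over 40 N, if the wrist force passes 120 N, or if a joint passes its speed limit or range.

## Robot

A 6-joint arm with a two-finger parallel gripper is mounted at the origin on a cart in front of the work surface, level with it; the furniture and walls round the work are solid. World frame = base frame: x ahead of the robot, y to its left, z up, the work surface at z = 0. Lengths are in m, angles in rad, forces in N, time in s.
With the tool pointing down it reaches from about 0.325 to 0.775 m from the base axis. Payload 9.3 kg.
Tool frame: the origin (TCP) lies at the very end of the fingers, on their centre line; the grasp point (between the pads) lies 19 mm behind it; z points along the fingers, y is the line along which they close (so a half turn about z gives the same grasp; the last joint's range is limited). The gripper opens to 85 mm and grips with 20 to 120 N. Pads are 22 mm wide; open, the fingers measure 114 mm over their backs; the gripper's body (76 mm by 85 mm) begins 54 mm behind the grasp point. The pads swing forward as they close: fully open they stand 13 mm farther back than shut.
Start: joints at [1.16, 0.259, 0.021, 1.334, 0, 1.418], TCP at [0.14, 0.532, 0.231] pointing down, gripper open.
Joint ranges: [-3.04, 3.04], [-0.91, 1.82], [-1.04, 1.36], [-1.92, 1.95], [-1.52, 1.45], [-3.14, 3.14]. Speed limits (rad/s): [2.22, 2.22, 2.79, 3.14, 3.14, 3.14].

## Interface

Orientations are given as [roll, pitch, yaw] about the fixed x, y, z axes, in that order (R = Rz(yaw) Ry(pitch) Rx(roll)).
In Python, from bench import * gives the robot as it stands. The module is installed in compiled form; this text tells all that it offers.
- The arm moves only by the tool send_rows, never from a script. Its argument "commands" is a list of rows, each an object of numbers: "claw": the finger opening in cm, from 0 to 8.54; "tx", "ty", "tz": the shift along the tool's x, y, z in cm; "ax", "ay", "az": the turn, a rotation vector about the tool's x, y, z in degrees. A call has 1 to 5 rows; each row shifts and turns the commanded pose from where the row before left it, along the tool's axes as they then stand; what a row does not reach is not made up. A row lasts 1/8 s, in which the tool goes at most 62.5 mm and 10.7 degrees, less where a joint would pass 70% of its speed; a pose out of reach is approached as far as the arm can. A call is refused whole if a number of a shift passes 6.25 or a number of a turn 10.7, either way. A call with a gripper value outside its range is refused whole. The fingers move at their own pace and stop on an object; "squeeze" is the grip in N (left out, the last holds). Time passes only in rows, so rows that do not move let the fingers close. It gives the time, the measured TCP pose, the force, the opening and the grip force at its end, in the units of the state.
- get_state(): the state, without advancing time (a new reading comes with each control period).
- read_camera(name): name is "scene" or "top" or "wrist"; returns a dict with "image" (420x560x3 uint8, blue, green, red), "range_z" (420x560 float32, m along the optical axis (not along the pixel's ray), 0 where there is no reading), "camera_matrix" (3x3 intrinsics, pixels), "R" (3x3) and "t" (3): a world point X has camera coordinates R X + t; the wrist camera has in their place "tool_from_camera" (4x4, takes a point from camera to tool coordinates, whose origin is the TCP and whose axes are the flange's). Camera axes: x right, y down, z forward; pixel columns grow to the right and rows downward; lengths in m; the calibration is good to about 2 mm. A picture is of the moment at which its call begins: read the wrist's pose just before it.
- close_job(): hands the job in; it is judged then, once.
The state is a dict: "t": time; "joint_pos": joint angles; "qd": joint speeds; "joint_torque": joint torques, N m; "ee_pos": TCP position; "eef_rot": TCP orientation; "contact_force": force on the tool from outside, world axes, zero at the start; "moment": the same for the moment, N m; "opening": finger opening in m; "gripper_force": force on a finger pad.
Only numpy, scipy, OpenCV 4.12 (cv2) and the standard library are available. Lean on these libraries where they do the work, as an engineer would, in place of code of your own. Each camera call takes 0.05 s, during which the arm holds its last target. There are 200 camera calls.

## Working session

There is one attempt and no reset: what is moved stays moved. The work goes in short steps, Python scripts to look and compute and a tool call to move; the robot and the scene stay as the last step left them, time stands still between calls to the robot, and variables do not carry over. Pictures are saved under pics/ and viewed, at most 10 in all, crops included, and the job is handed in when it is done.

Besides the shell and the picture viewer there is one more tool, called after "Emit:" as name(argument=value, ...), one argument or row to a line, values as JSON. send_rows: Moves the arm, as the interface text tells. Its arguments: {"type":"object","properties":{"commands":{"type":"array","items":{"type":"object","properties":{"claw":{"type":"number"},"tx":{"type":"number"},"ty":{"type":"number"},"tz":{"type":"number"},"ax":{"type":"number"},"ay":{"type":"number"},"az":{"type":"number"}}}},"squeeze":{"type":"number"}},"required":["commands"]}

```bash
mkdir -p pics
cat > h.py <<'E'
from bench import *
import numpy as np, cv2
from scipy.spatial.transform import Rotation as Ro
def cloud(c):
    K=c["camera_matrix"];z=c["range_z"];v,u=np.mgrid[:420,:560]
    P=np.stack([(u-K[0,2])/K[0,0]*z,(v-K[1,2])/K[1,1]*z,z],-1)
    return (P-c["t"])@c["R"]
E
python3 - <<'E'
from h import *
s=get_state();print(s)
for n in("scene","top"):
    c=read_camera(n);np.savez(n,**c);cv2.imwrite(f"pics/{n}0.png",c["image"])
    print(n,c["camera_matrix"],c["R"],c["t"])
E
```

```text
{'t': 0.0, 'joint_pos': array([ 1.16040352e+00,  2.59209240e-01,  2.07482698e-02,  1.33370823e+00,
       -1.27522607e-05,  1.41820946e+00]), 'qd': array([-0.00052969, -0.00300299,  0.00031319,  0.00122983,  0.00037013,
        0.00023201]), 'joint_torque': array([-1.52825440e-03, -5.55641198e+01,  3.44531751e+01,  1.36779615e-02,
       -3.17621743e-04,  2.78711028e-06]), 'ee_pos': array([0.14011251, 0.53155534, 0.2306516 ]), 'eef_rot': array([-3.14023379e+00, -1.96066551e-04,  2.88378659e+00]), 'contact_force': array([0.29867724, 0.61417129, 0.44020844]), 'moment': array([ 0.03399085, -0.03519601,  0.0163135 ]), 'gripper_force': 0.0, 'opening': 0.08542480146756085}
scene [[467.89553587   0.         275.46214658]
 [  0.         467.89553587 204.01838572]
 [  0.           0.           1.        ]] [[ 0.80450823 -0.59392759 -0.00406478]
 [-0.41904357 -0.5627414  -0.71254797]
 [ 0.42091448  0.57495403 -0.70161162]] [-0.41082687  0.25064506  1.03439183]
top [[529.19445182   0.         281.73458196]
 [  0.         529.19445182 202.90123352]
 [  0.           0.           1.        ]] [[-2.72647327e-02 -9.99618493e-01 -4.41627057e-03]
 [-9.90916175e-01  2.76088514e-02 -1.31616436e-01]
 [ 1.31688151e-01  7.87666995e-04 -9.91290881e-01]] [-0.01947135  0.52367483  1.65180827]
```

View pics/scene0.png

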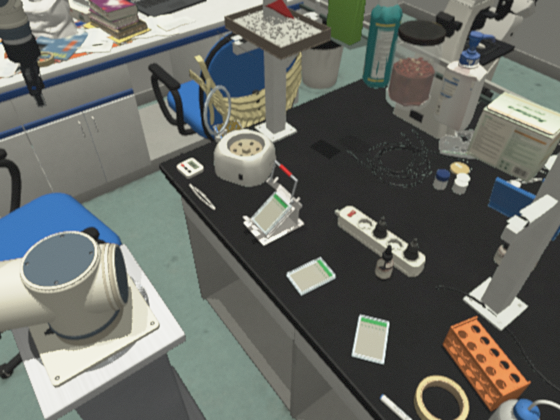

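View pics/top0.png

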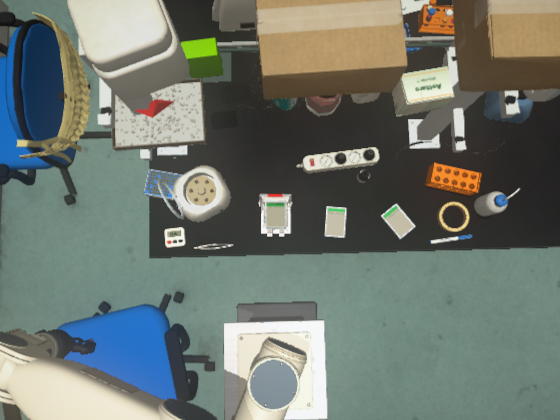

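Scene: the stand is at (272,214) with its red bar to the rear, and the dishes are at (312,274) and (371,338). Top: the stand is at (276,213), and the dishes are at (336,222) and (398,221), both with the green strip on the far side. The timer is at (174,237), the tweezers at (213,246) and the dropper at (364,175).

```bash
cat >> h.py <<'E'
def cast(px,K,R,t,n,d):
    "rays through px (N,2) onto plane n.X=d ; X_cam=R X+t"
    px=np.atleast_2d(px).astype(float)
    D=np.c_[(px-[K[0,2],K[1,2]])/[K[0,0],K[1,1]],np.ones(len(px))]@R
    o=-R.T@t
    return o+D*((d-n@o)/(D@n))[:,None]
def rectpose(P2):
    (c,wh,a)=cv2.minAreaRect(P2.astype(np.float32)*1000)
    return np.array(c)/1000,wh,a
E
python3 - <<'E'
from h import *
Z=np.array([0,0,1.])
for n,seeds in(("top",[(336,222),(398,221)]),("scene",[(312,274),(371,338)])):
    c=np.load(n+".npz");im=c["image"];g=im.max(2)
    K,R,t=c["camera_matrix"],c["R"],c["t"]
    m=(g>85).astype(np.uint8);_,lab=cv2.connectedComponents(m)
    hsv=cv2.cvtColor(im,cv2.COLOR_BGR2HSV);gr=cv2.inRange(hsv,(45,90,50),(85,255,255))
    for s in seeds:
        l=lab[s[1],s[0]];mm=(lab==l).astype(np.uint8)
        cs=max(cv2.findContours(mm,0,1)[0],key=cv2.contourArea)[:,0]
        P=cast(cs,K,R,t,Z,.012)[:,:2];ce,wh,a=rectpose(P)
        y,x=np.nonzero(gr*mm);S=cast(np.c_[x,y],K,R,t,Z,.0145)[:,:2].mean(0)
        print(n,s,len(cs),ce.round(4),np.round(wh,1),round(a,1),"strip",S.round(4),np.degrees(np.arctan2(*(S-ce)[::-1])).round(1))
    P=cloud(c)
    if n=="top":
        for nm,(x0,y0,x1,y1) in dict(stand=(250,185,300,245),timer=(160,222,190,250),twz=(190,238,240,254),drop=(354,165,374,186)).items():
            Q=P[y0:y1,x0:x1].reshape(-1,3);Q=Q[(Q[:,2]>.004)&(Q[:,2]<.3)];
            print(nm,np.percentile(Q,[1,50,99],axis=0).round(3))
        hsvr=cv2.inRange(hsv,(0,120,80),(8,255,255))[185:245,250:300]>0
        print("bar",np.median(P[185:245,250:300][hsvr],0).round(3),np.ptp(P[185:245,250:300][hsvr],0).round(3))
        grr=gr[185:245,250:300]>0
        print("homestrip",np.median(P[185:245,250:300][grr],0).round(3),P[185:245,250:300][grr].mean(0).round(4))
c=read_camera("wrist");cv2.imwrite("pics/w0.png",c["image"]);print(c["camera_matrix"],c["tool_from_camera"].round(4))
top=cv2.imread("pics/top0.png")[180:260,155:415];cv2.imwrite("pics/topc.png",cv2.resize(top,None,fx=3,fy=3,interpolation=2))
E
```

```text
top (336, 222) 98 [ 0.4608 -0.2042] [68.1 99.8] 84.0 strip [ 0.4991 -0.2088] -6.9
top (398, 221) 79 [ 0.4578 -0.4048] [100.9  69.5] 37.0 strip [ 0.4884 -0.3815] 37.3
stand [[ 0.405 -0.081  0.004]
 [ 0.491 -0.012  0.044]
 [ 0.581  0.066  0.173]]
timer [[0.391 0.268 0.004]
 [0.428 0.314 0.012]
 [0.473 0.36  0.022]]
twz [[0.371 0.11  0.004]
 [0.393 0.19  0.006]
 [0.419 0.263 0.014]]
drop [[ 0.584 -0.329  0.004]
 [ 0.603 -0.294  0.032]
 [ 0.644 -0.272  0.103]]
bar [ 0.529 -0.015  0.17 ] [0.008 0.038 0.016]
homestrip [ 0.515 -0.01   0.072] [ 0.5146 -0.0109  0.0724]
scene (312, 274) 112 [ 0.4597 -0.2085] [ 74.3 103.7] 84.0 strip [ 0.498  -0.2128] -6.3
scene (371, 338) 144 [ 0.4571 -0.4094] [106.1  68.2] 37.3 strip [ 0.488  -0.3866] 36.4
[[376.16764754   0.         283.11588328]
 [  0.         376.16764754 211.58489296]
 [  0.           0.           1.        ]] [[ 1.000e-03 -9.462e-01 -3.236e-01  8.310e-02]
 [ 1.000e+00  1.000e-03  2.000e-04  9.000e-04]
 [ 2.000e-04 -3.236e-01  9.462e-01 -1.431e-01]
 [ 0.000e+00  0.000e+00  0.000e+00  1.000e+00]]
```

View pics/w0.png

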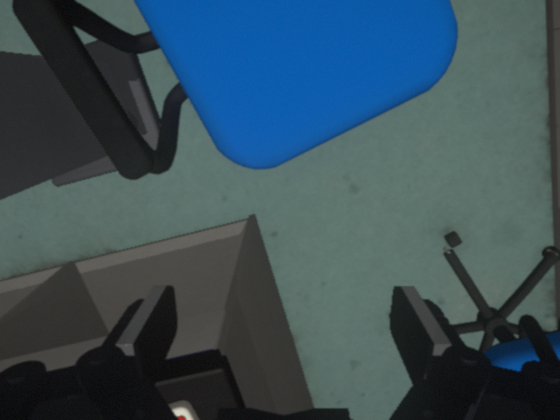

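The wrist view shows only the floor and chair so far, with the fingers at the bottom of the picture. Next I move over the bench between the stand and dish A.

Emit:
send_rows(
  commands=[
    {"tx":-3.53,"ty":-4.34,"tz":-0.22},
    {"tx":-3.53,"ty":-4.34,"tz":-0.22},
    {"tx":-3.53,"ty":-4.34,"tz":-0.22},
    {"tx":-3.53,"ty":-4.34,"tz":-0.22},
    {"tx":-3.53,"ty":-4.34,"tz":-0.22},
  ],
)

```text
invalid input at $.commands[0]: expected keys claw, tx, ty, tz, ax, ay, az
```

Emit:
send_rows(
  commands=[
    {"tx":-3.53,"ty":-4.34,"tz":-0.22},
    {"tx":-3.53,"ty":-4.34,"tz":-0.22},
    {"tx":-3.53,"ty":-4.34,"tz":-0.22},
    {"tx":-3.53,"ty":-4.34,"tz":-0.22},
    {"tx":-3.53,"ty":-4.34,"tz":-0.22},
  ],
)

```text
invalid input at $.commands[0]: expected keys claw, tx, ty, tz, ax, ay, az
```

Emit:
send_rows(
  commands=[
    {"tx":-3.53,"ty":-4.34,"tz":-0.22},
    {"tx":-3.53,"ty":-4.34,"tz":-0.22},
    {"tx":-3.53,"ty":-4.34,"tz":-0.22},
    {"az":-7.4},
    {"az":-7.4},
  ],
)

```text
invalid input at $.commands[0]: expected keys claw, tx, ty, tz, ax, ay, az
```

```bash
cat >> h.py <<'E'
def wrist(name=None):
    s=get_state();c=dict(read_camera("wrist"))
    T=np.eye(4);T[:3,:3]=Ro.from_euler("xyz",s["eef_rot"]).as_matrix();T[:3,3]=s["ee_pos"]
    M=np.linalg.inv(T@c["tool_from_camera"]);c["R"],c["t"]=M[:3,:3],M[:3,3]
    if name:cv2.imwrite(f"pics/{name}.png",c["image"]);np.savez(name,**c)
    return s,c
def plan(p,Rm):
    "shift (cm) and turn (deg) in present tool axes, to pose p,Rm"
    s=get_state();Rn=Ro.from_euler("xyz",s["eef_rot"]);p=np.array(p)
    print("t",round(s["t"],2),"at",s["ee_pos"].round(4),"shift cm",(Rn.inv().apply(p-s["ee_pos"])*100).round(2),
      "turn",np.degrees((Rn.inv()*Rm).as_rotvec()).round(2),"shift after turn",(Rm.inv().apply(p-s["ee_pos"])*100).round(2))
def pose(yaw,pitch=0):
    "tool z=(sin p,0,-cos p) turned by heading yaw(deg); tool x towards robot"
    p=np.radians(pitch);z=np.array([np.sin(p),0,-np.cos(p)]);x=np.array([-np.cos(p),0,-np.sin(p)])
    return Ro.from_euler("z",yaw,degrees=True)*Ro.from_matrix(np.c_[x,np.cross(z,x),z])
E
python3 - <<'E'
from h import *
s,c=wrist("w1");print(s["t"],s["ee_pos"],s["eef_rot"],s["contact_force"])
E
```

```text
0.15 [0.14016813 0.53160507 0.23082028] [-3.14055451e+00 -1.37539481e-04  2.88375506e+00] [-0.26050125  0.50653094  0.57781264]
```

View pics/w1.png

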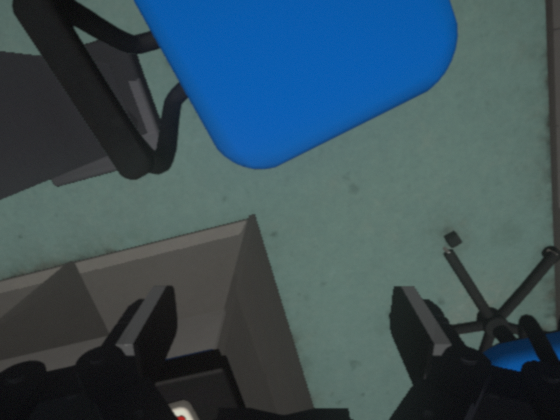

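The rows were refused because every row needs all the keys, so the view is unchanged. I'll send the same move with every key.

Emit:
send_rows(
  commands=[
    {"claw":8.5,"tx":-3.53,"ty":-4.34,"tz":-0.22,"ax":0,"ay":0,"az":0},
    {"claw":8.5,"tx":-3.53,"ty":-4.34,"tz":-0.22,"ax":0,"ay":0,"az":0},
    {"claw":8.5,"tx":-3.53,"ty":-4.34,"tz":-0.22,"ax":0,"ay":0,"az":0},
    {"claw":8.5,"tx":-3.53,"ty":-4.34,"tz":-0.22,"ax":0,"ay":0,"az":0},
    {"claw":8.5,"tx":-3.53,"ty":-4.34,"tz":-0.22,"ax":0,"ay":0,"az":0},
  ],
)

```text
t: 0.82
ee_pos: [0.2558, 0.2754, 0.2424]
eef_rot: [3.141, 0.0, 2.884]
contact_force: [0.3, 0.5, -0.5]
opening: 0.0852
gripper_force: 0.0
```

Emit:
send_rows(
  commands=[
    {"claw":8.5,"tx":-3.53,"ty":-4.34,"tz":-0.22,"ax":0,"ay":0,"az":0},
    {"claw":8.5,"tx":-3.53,"ty":-4.34,"tz":-0.22,"ax":0,"ay":0,"az":0},
    {"claw":8.5,"tx":-3.53,"ty":-4.34,"tz":-0.22,"ax":0,"ay":0,"az":0},
    {"claw":8.5,"tx":-3.53,"ty":-4.34,"tz":-0.22,"ax":0,"ay":0,"az":0},
    {"claw":8.5,"tx":-3.53,"ty":-4.34,"tz":-0.22,"ax":0,"ay":0,"az":0},
  ],
)

```text
t: 1.45
ee_pos: [0.3713, 0.0203, 0.2535]
eef_rot: [3.141, 0.001, 2.883]
contact_force: [0.9, 0.6, -0.6]
opening: 0.0849
gripper_force: 0.0
```

Emit:
send_rows(
  commands=[
    {"claw":8.5,"tx":-3.53,"ty":-4.34,"tz":-0.22,"ax":0,"ay":0,"az":0},
    {"claw":8.5,"tx":-3.53,"ty":-4.34,"tz":-0.22,"ax":0,"ay":0,"az":0},
    {"claw":8.5,"tx":-3.53,"ty":-4.34,"tz":-0.22,"ax":0,"ay":0,"az":0},
    {"claw":8.5,"tx":0,"ty":0,"tz":0,"ax":0,"ay":0,"az":-7.4},
    {"claw":8.5,"tx":0,"ty":0,"tz":0,"ax":0,"ay":0,"az":-7.4},
  ],
)

```text
t: 2.08
ee_pos: [0.4401, -0.1316, 0.2593]
eef_rot: [3.141, -0.001, -3.139]
contact_force: [-0.1, -0.5, -0.2]
opening: 0.0852
gripper_force: 0.0
```

Run:
```python
from h import *
s,c=wrist("w2");print(s["t"],s["ee_pos"],s["eef_rot"],s["contact_force"],s["qd"].round(2))
```

```text
2.075 [ 0.44012642 -0.13158381  0.25934256] [ 3.14101735e+00 -1.08743009e-03 -3.13852117e+00] [-0.06921843 -0.53754586 -0.21803648] [ 0.02 -0.01 -0.01  0.    0.   -1.03]
```

View pics/w2.png

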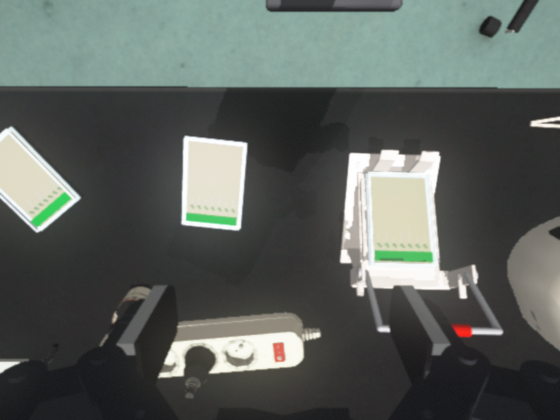

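The wrist view shows everything. Dish A is at (214,183) and dish B at (35,178). The home dish is at (402,220) with its strip at (403,257), the red bar is at (462,331), and the bail's arms and rear cheeks are visible.

```bash
cat >> h.py <<'E'
def masks(im):
    hsv=cv2.cvtColor(im,cv2.COLOR_BGR2HSV)
    return cv2.inRange(hsv,(45,110,50),(85,255,255)),cv2.inRange(hsv,(12,18,100),(44,110,235))
def blob(m,seed,r=45):
    _,lab,st,ce=cv2.connectedComponentsWithStats(m)
    k=[i for i in range(1,len(ce)) if np.hypot(*(ce[i]-seed))<r]
    i=max(k,key=lambda i:st[i,4]);y,x=np.nonzero(lab==i);return np.c_[x,y]
def fit(c,seed,n,d,ex,green=True):
    "strip+agar on plane -> coordinates along ex,ey in plane"
    gr,cr=masks(c["image"]);K,R,t=c["camera_matrix"],c["R"],c["t"]
    G=cast(blob(gr,seed),K,R,t,n,d);A=cast(blob(cr,seed),K,R,t,n,d)
    return G,A
E
python3 - <<'E'
from h import *
s,c=wrist("w3");print(s["ee_pos"],s["eef_rot"],s["qd"].round(2))
K,R,t=c["camera_matrix"],c["R"],c["t"];Z=np.array([0,0,1.])
def rep(nm,G,A,toxy):
    g,a=toxy(G),toxy(A)
    for q,l in((g,"strip"),(a,"agar")):
        ce,wh,an=rectpose(q);print(nm,l,len(q),"mean",q.mean(0).round(4),"rect",ce.round(4),np.round(wh,1),round(an,2))
for nm,seed in(("A",(214,190)),("B",(35,185))):
    G,A=fit(c,seed,Z,.0145,None);rep(nm,G,A,lambda q:q[:,:2])
    m=(c["image"].max(2)>85).astype(np.uint8);Q=cast(blob(m,seed),K,R,t,Z,.0125)
    ce,wh,an=rectpose(Q[:,:2]);print(nm,"outline",ce.round(4),np.round(wh,1),round(an,2))
gr,cr=masks(c["image"]);g=blob(gr,(403,250));S=cast(g,K,R,t,Z,.076).mean(0);print("home strip",S)
yaw=0
for k in range(3):
    Rz=Ro.from_euler("z",yaw).as_matrix();U=Rz@[np.cos(.6109),0,np.sin(.6109)];N=Rz@[-np.sin(.6109),0,np.cos(.6109)];Y=Rz[:,1]
    G,A=fit(c,(403,240),N,N@S,U)
    f=lambda q:np.c_[(q-S)@U,(q-S)@Y]
    rep("home",G,A,f)
    _,_,an=rectpose(f(A));an=(an+45)%90-45;yaw+=np.radians(an);print("yaw",np.degrees(yaw))
seat=S-.0385*U-.0145*N;print("seat",seat)
P=cloud(c);hsv=cv2.cvtColor(c["image"],cv2.COLOR_BGR2HSV)
r=blob(cv2.inRange(hsv,(0,150,80),(8,255,255)),(462,331),20);print("bar",np.median(P[r[:,1],r[:,0]],0).round(4),cast(r,K,R,t,Z,.165).mean(0))
a=blob(cr,(403,220));q=P[a[:,1],a[:,0]];print("range off plane",np.median((q-S)@N))
E
```

```text
[ 0.44007606 -0.13123168  0.2595095 ] [ 3.14116526e+00 -7.66361273e-04 -3.13184627e+00] [ 0.01 -0.01 -0.   -0.   -0.    0.2 ]
A strip 339 mean [ 0.4984 -0.2099] rect [ 0.4984 -0.2097] [53.  8.] 83.84
A agar 3468 mean [ 0.4526 -0.2043] rect [ 0.4548 -0.2044] [53.7 77. ] 83.81
A outline [ 0.4606 -0.2058] [ 68.1 100.6] 83.91
B strip 388 mean [ 0.488  -0.3834] rect [ 0.4884 -0.3839] [ 8.7 54.8] 37.47
B agar 2723 mean [ 0.4538 -0.4038] rect [ 0.4529 -0.4081] [74.5 51. ] 37.66
B outline [ 0.4576 -0.4066] [99.7 72.4] 37.45
home strip [ 0.51260846 -0.01488363  0.076     ]
home strip 459 mean [-0. -0.] rect [ 0.0001 -0.0004] [53.   8.2] 89.15
home agar 3902 mean [-0.0417 -0.0009] rect [-0.0425 -0.001 ] [54.  74.6] 89.11
yaw -0.891876220703125
home strip 459 mean [-0. -0.] rect [ 0.0001 -0.0004] [53.2  8.2] 89.96
home agar 3902 mean [-0.0417 -0.0015] rect [-0.0424 -0.0015] [54.1 74.5] 89.84
yaw -1.0550689697265625
home strip 459 mean [-0. -0.] rect [ 0.0001 -0.0004] [ 8.2 53.2] 0.11
home agar 3902 mean [-0.0417 -0.0016] rect [-0.0424 -0.0016] [54.2 74.5] 89.97
yaw -1.0846481323242188
seat [ 0.48939308 -0.01445608  0.0420388 ]
bar [0.5258 0.0013 0.1712] [0.5311201  0.00426276 0.165     ]
range off plane -0.0018735483662568253
```

Run:
```python
from h import *
c=np.load("w3.npz");z=c["range_z"];K=c["camera_matrix"];T=c["tool_from_camera"]
v,u=np.mgrid[:420,:560];P=np.stack([(u-K[0,2])/K[0,0]*z,(v-K[1,2])/K[1,1]*z,z],-1)@T[:3,:3].T+T[:3,3]
m=(z>0)&(z<.2)&(abs(P[...,1])<.07);Q=P[m];print(m.sum(),np.percentile(Q,[0,2,50,98,100],axis=0).round(4))
for k in(-1,1):
    q=Q[k*Q[:,1]>.03];q=q[q[:,2]>np.percentile(q[:,2],85)];print(k,q.min(0).round(4),q.max(0).round(4))
plan((.4602,-.2056,.06),pose(-6.15))
```

```text
28112 [[-0.0121 -0.07   -0.084 ]
 [-0.0076 -0.0656 -0.0818]
 [ 0.0104 -0.0049 -0.0651]
 [ 0.017   0.0663 -0.0193]
 [ 0.0181  0.07   -0.0125]]
-1 [-0.0121 -0.0554 -0.0357] [ 0.0115 -0.0408 -0.0126]
1 [-0.012   0.0429 -0.0357] [ 0.0114  0.0577 -0.0125]
t 2.17 at [ 0.44   -0.131   0.2596] shift cm [-2.02 -7.47 19.96] turn [ 0.01 -0.03  6.23] shift after turn [-2.81 -7.2  19.96]
```

Emit:
send_rows(
  commands=[
    {"claw":8.5,"tx":0,"ty":0,"tz":0,"ax":0,"ay":0,"az":6.2},
    {"claw":8.5,"tx":-0.7,"ty":-1.8,"tz":5,"ax":0,"ay":0,"az":0},
    {"claw":8.5,"tx":-0.7,"ty":-1.8,"tz":5,"ax":0,"ay":0,"az":0},
    {"claw":8.5,"tx":-0.7,"ty":-1.8,"tz":5,"ax":0,"ay":0,"az":0},
    {"claw":8.5,"tx":-0.7,"ty":-1.8,"tz":5,"ax":0,"ay":0,"az":0},
  ],
)

```text
t: 2.8
ee_pos: [0.4604, -0.2057, 0.0586]
eef_rot: [-3.141, 0.001, 3.031]
contact_force: [0.6, -1.2, -0.4]
opening: 0.0846
gripper_force: 0.0
```

Emit:
send_rows(
  commands=[
    {"claw":8.5,"tx":0,"ty":0,"tz":1.6,"ax":0,"ay":0,"az":0},
    {"claw":8.5,"tx":0,"ty":0,"tz":0,"ax":0,"ay":0,"az":0},
  ],
)

```text
t: 3.05
ee_pos: [0.4595, -0.2048, 0.0428]
eef_rot: [3.14, -0.003, 3.031]
contact_force: [0.2, 0.9, 0.9]
opening: 0.0846
gripper_force: 0.0
```

Run:
```python
from h import *
plan((.4602,-.2056,-.004),pose(-6.15))
s,c=wrist();K,R,t=c["camera_matrix"],c["R"],c["t"];Z=np.array([0,0,1.])
gr,cr=masks(c["image"]);_,lab,st,ce=cv2.connectedComponentsWithStats(cr);print(st[1:][st[1:,4]>300])
i=1+st[1:,4].argmax();y,x=np.nonzero(lab==i);print("agar",rectpose(cast(np.c_[x,y],K,R,t,Z,.0145)[:,:2]))
```

```text
t 3.05 at [ 0.4595 -0.2048  0.0428] shift cm [-0.09 -0.08  4.68] turn [ 0.08 -0.14 -0.16] shift after turn [-0.08 -0.07  4.68]
[[536 233  24 129 805]]
agar (array([ 0.4999584 , -0.06910917]), (77.06177520751953, 12.44188117980957), 7.008181095123291)
```

Emit:
send_rows(
  commands=[
    {"claw":8.5,"tx":-0.04,"ty":-0.04,"tz":2.3,"ax":0,"ay":0,"az":0},
    {"claw":8.5,"tx":0,"ty":0,"tz":1.8,"ax":0,"ay":0,"az":0},
    {"claw":8.5,"tx":0,"ty":0,"tz":0.5,"ax":0,"ay":0,"az":0},
    {"claw":8.5,"tx":0,"ty":0,"tz":0,"ax":0,"ay":0,"az":0},
  ],
)

```text
t: 3.6
ee_pos: [0.4611, -0.2059, -0.0013]
eef_rot: [-3.141, 0.001, 3.034]
contact_force: [1.0, 0.4, -0.2]
opening: 0.085
gripper_force: 0.0
```

Emit:
send_rows(
  commands=[
    {"claw":6.0,"tx":0,"ty":0,"tz":0,"ax":0,"ay":0,"az":0},
    {"claw":6.0,"tx":0,"ty":0,"tz":0,"ax":0,"ay":0,"az":0},
    {"claw":6.0,"tx":0,"ty":0,"tz":0,"ax":0,"ay":0,"az":0},
    {"claw":6.0,"tx":0,"ty":0,"tz":0,"ax":0,"ay":0,"az":0},
  ],
  squeeze=40,
)

```text
t: 4.1
ee_pos: [0.4611, -0.206, -0.0011]
eef_rot: [-3.141, 0.002, 3.034]
contact_force: [0.4, -0.1, 5.2]
opening: 0.0622
gripper_force: 42.7
```

Run:
```python
from h import *
s,c=wrist("w4")
z=c["range_z"];K=c["camera_matrix"];T=c["tool_from_camera"]
v,u=np.mgrid[:420,:560];P=np.stack([(u-K[0,2])/K[0,0]*z,(v-K[1,2])/K[1,1]*z,z],-1)@T[:3,:3].T+T[:3,3]
m=(z>0)&(z<.2)&(abs(P[...,1])>.032)&(abs(P[...,1])<.045)&(c["image"].max(2)<110);Q=P[m]
print(np.percentile(Q[:,2],[2,50,90,95,98,99.5]).round(4))
m=(z>0)&(abs(P[...,1])<.027)&(P[...,0]>.015)&(P[...,0]<.04);print("lid z tool",np.percentile(P[m][:,2],[5,50,95]))
m=(z>0)&(P[...,2]>-.03)&(abs(P[...,1])<.06)&(P[...,0]>.0)&(P[...,0]<.06)&(c["image"].max(2)>85);print("bright",np.percentile(P[m],[1,50,99],axis=0).round(4))
```

```text
[-0.0653 -0.0019 -0.0009 -0.0006 -0.0003  0.0003]
lid z tool [-0.08125373 -0.01426339 -0.01314287]
bright [[ 0.0007 -0.0357 -0.025 ]
 [ 0.0269  0.002  -0.014 ]
 [ 0.0495  0.0399 -0.0008]]
```

View pics/w4.png

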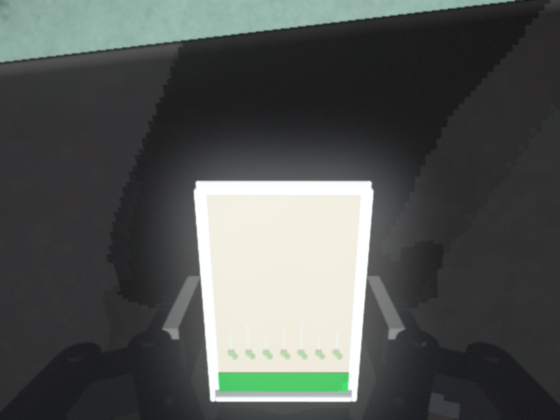

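The dish sits squarely between the pads, with its lid at rows 183–400 and its strip at row 382. I'll lift it and work out the offset in the hand.

Emit:
send_rows(
  commands=[
    {"claw":6.0,"tx":0,"ty":0,"tz":-2,"ax":0,"ay":0,"az":0},
    {"claw":6.0,"tx":0,"ty":0,"tz":-5,"ax":0,"ay":0,"az":0},
    {"claw":6.0,"tx":0,"ty":0,"tz":-6,"ax":0,"ay":0,"az":0},
    {"claw":6.0,"tx":0,"ty":0,"tz":-5,"ax":0,"ay":0,"az":0},
    {"claw":6.0,"tx":0,"ty":0,"tz":0,"ax":0,"ay":0,"az":0},
  ],
)

```text
t: 4.78
ee_pos: [0.4621, -0.2068, 0.1822]
eef_rot: [-3.138, 0.007, 3.034]
contact_force: [0.6, -1.2, -1.1]
opening: 0.0624
gripper_force: 44.8
```

```bash
cat >> h.py <<'E'
def inhand(c,zt):
    "strip, agar and outline of the held dish in tool coordinates, lid at tool z zt"
    T=c["tool_from_camera"];M=np.linalg.inv(T);a=(c["camera_matrix"],M[:3,:3],M[:3,3],np.array([0,0,1.]),zt)
    im=c["image"];g=cv2.inRange(cv2.cvtColor(im,cv2.COLOR_BGR2HSV),(45,110,50),(85,255,255))
    for nm,m in(("strip",g),("dish",(im.max(2)>140).astype(np.uint8))):
        b=blob(m,(284,382) if nm=="strip" else (284,290),60);ce,wh,an=rectpose(cast(b,*a)[:,:2]);print(nm,len(b),np.array(ce).round(4),np.round(wh,1),round(an,2))
E
python3 - <<'E'
from h import *
c=np.load("w4.npz");inhand(c,-.0157)
s,c=wrist("w5");inhand(c,-.0157)
U0=np.array([.49,-.0155,.042]);Rz=Ro.from_euler("z",-1,degrees=True)
N=Rz.apply([-.574,0,.819]);plan(U0+.0725*N,pose(-1,35));print(s["opening"],s["contact_force"])
E
```

```text
strip 2328 [-0.0369  0.0009] [54.7  9.5] 89.94
dish 36361 [0.0019 0.001 ] [63.6 98.1] 89.94
strip 2328 [-0.0369  0.001 ] [54.7  9.5] 89.94
dish 37462 [-0.0033  0.0017] [ 76.2 107.9] 89.94
t 4.83 at [ 0.4612 -0.2062  0.1798] shift cm [ 3.36 18.91  7.8 ] turn [ -1.7  -34.77  -4.98] shift after turn [ 5.83 19.11  5.5 ]
0.06241672220126567 [ 0.61208062 -1.1949847  -1.10530448]
```

Emit:
send_rows(
  commands=[
    {"claw":6.0,"tx":0,"ty":0,"tz":0,"ax":-0.4,"ay":-8.7,"az":-1.25},
    {"claw":6.0,"tx":0,"ty":0,"tz":0,"ax":-0.4,"ay":-8.7,"az":-1.25},
    {"claw":6.0,"tx":0,"ty":0,"tz":0,"ax":-0.4,"ay":-8.7,"az":-1.25},
    {"claw":6.0,"tx":0,"ty":0,"tz":0,"ax":-0.4,"ay":-8.7,"az":-1.25},
    {"claw":6.0,"tx":1.4,"ty":4.7,"tz":1.3,"ax":0,"ay":0,"az":0},
  ],
)

```text
t: 5.45
ee_pos: [0.4555, -0.1613, 0.158]
eef_rot: [3.141, 0.609, 3.116]
contact_force: [1.1, 0.1, -0.2]
opening: 0.0623
gripper_force: 44.8
```

Emit:
send_rows(
  commands=[
    {"claw":6.0,"tx":1.4,"ty":4.7,"tz":1.3,"ax":0,"ay":0,"az":0},
    {"claw":6.0,"tx":1.4,"ty":4.7,"tz":1.3,"ax":0,"ay":0,"az":0},
    {"claw":6.0,"tx":1.4,"ty":4.7,"tz":1.3,"ax":0,"ay":0,"az":0},
    {"claw":6.0,"tx":0,"ty":0,"tz":0,"ax":0,"ay":0,"az":0},
  ],
)

```text
t: 5.95
ee_pos: [0.4447, -0.0131, 0.1003]
eef_rot: [3.138, 0.603, 3.128]
contact_force: [0.1, -0.1, -1.0]
opening: 0.0628
gripper_force: 44.8
```

```bash
cat >> h.py <<'E'
SEAT=np.array([.490,-.0155,.042]);SY=-1.0
def stand():
    Rz=Ro.from_euler("z",SY,degrees=True);return Rz.apply([.819,0,.574]),Rz.apply([-.574,0,.819]),Rz.apply([0,1,0])
E
python3 - <<'E'
from h import *
U,N,Y=stand();plan(SEAT+.0025*U+.0713*N,pose(SY,35))
c=read_camera("scene");cv2.imwrite("pics/s1.png",cv2.resize(c["image"][150:300,200:350],None,fx=4,fy=4,interpolation=2))
s,c=wrist("w6");print(s["opening"],s["contact_force"]);inhand(c,-.0157)
E
```

```text
t 5.95 at [ 0.4447 -0.0131  0.1003] shift cm [-0.62 -0.16  0.24] turn [ 0.32 -0.46  0.2 ] shift after turn [-0.62 -0.16  0.25]
0.06267250648576062 [ 0.53596852 -0.7619727   0.18894118]
strip 2342 [-0.0367  0.0009] [54.5  9.5] 89.98
dish 46108 [0.0137 0.0003] [ 64.8 121.3] 89.98
```

View pics/s1.png

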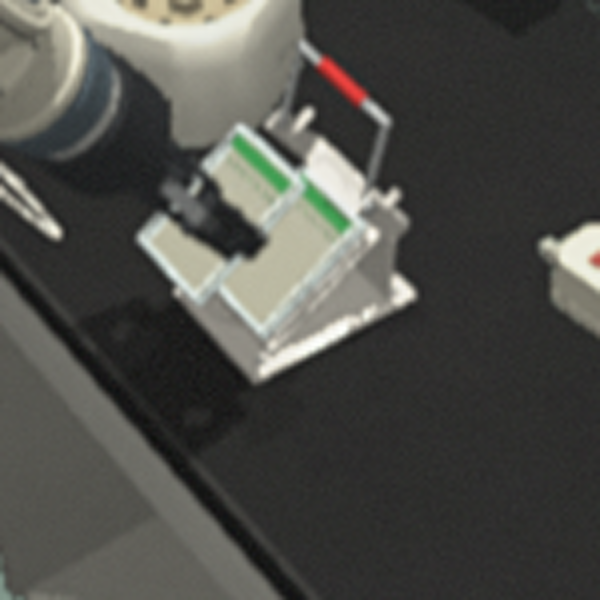

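Scene crop: the held dish hovers square over the home dish, both strips are uphill, and the bail is open. Now I compare the strips in the scene and top views to tie the stand to the hand.

```bash
cat >> h.py <<'E'
def relstrip(zt=-.0157,hz=.0145,nlev=0):
    "held and pile strips seen by scene/top; held offset from pile strip in stand axes vs what the TCP says"
    U,N,Y=stand();s=get_state();Rt=Ro.from_euler("xyz",s["eef_rot"])
    H=s["ee_pos"]+Rt.apply([-.0372,0,zt]);P0=SEAT+.0385*U+(hz+nlev*.0125)*N
    for n in("scene","top"):
        c=read_camera(n);K,R,t=c["camera_matrix"],c["R"],c["t"];g,_=masks(c["image"])
        _,lab,st,ce=cv2.connectedComponentsWithStats(g)
        def px(X):q=K@(R@X+t);return q[:2]/q[2]
        for nm,X,nn in(("held",H,-Rt.as_matrix()[:,2]),("pile",P0,N)):
            k=[i for i in range(1,len(ce)) if np.hypot(*(ce[i]-px(X)))<12 and st[i,4]>8]
            if not k: print(n,nm,"none");continue
            i=min(k,key=lambda i:np.hypot(*(ce[i]-px(X))));y,x=np.nonzero(lab==i)
            Q=cast(np.c_[x,y],K,R,t,nn,nn@X).mean(0);d=Q-X
            print(n,nm,len(x),"apparent-expected U,N,Y mm",(np.array([d@U,d@N,d@Y])*1000).round(1),"px",px(X).round(1),ce[i].round(1))
E
python3 - <<'E'
from h import *
relstrip()
E
```

```text
scene held 36 apparent-expected U,N,Y mm [ 1.1 -0.  -1.9] px [265.4 190. ] [266.2 190.2]
scene pile 33 apparent-expected U,N,Y mm [-0.3  0.  -7.9] px [279.9 200.2] [281.6 202.1]
top held 35 apparent-expected U,N,Y mm [ 3.7 -0.   1.9] px [276.4 216.6] [275.7 215.5]
top pile 34 apparent-expected U,N,Y mm [-0.3  0.   3. ] px [276.  204.4] [275.  204.5]
```

Run:
```python
from h import *
U,N,Y=stand();P0=SEAT+.0385*U+.0145*N
for n in("scene","top","w3"):
    c=np.load(n+".npz");K,R,t=c["camera_matrix"],c["R"],c["t"];im=c["image"]
    q=K@(R@P0+t);px=q[:2]/q[2]
    for lo in(70,110,150):
        g=cv2.inRange(cv2.cvtColor(im,cv2.COLOR_BGR2HSV),(45,lo,50),(85,255,255));b=blob(g,px,14)
        Q=cast(b,K,R,t,N,N@P0);d=Q.mean(0)-P0;ce,wh,an=rectpose(np.c_[Q@U,Q@Y])
        print(n,lo,len(b),(np.array([d@U,d@Y])*1000).round(1),np.round(wh,1),round(an,1))
# triangulate strip from scene+top
```

```text
scene 70 59 [-1.1 -0.9] [50.8  7.3] 89.1
scene 110 41 [-0.5 -2.7] [48.6  5.4] 89.3
scene 150 3 [-0.9 15.9] [9. 0.] 89.2
top 70 58 [0.6 3.9] [49.8 10.5] 89.3
top 110 34 [-0.3  3. ] [49.7  3.5] 89.3
top 150 16 [1.5 1.4] [46.6  0. ] 89.3
w3 70 572 [-0.5  0.7] [55.   9.7] 89.8
w3 110 459 [-0.6  1.1] [ 8.2 53.2] 0.1Traceback (most recent call last):
  File "<stdin>", line 7, in <module>
  File "h.py", line 38, in blob
    i=max(k,key=lambda i:st[i,4]);y,x=np.nonzero(lab==i);return np.c_[x,y]
ValueError: max() iterable argument is empty
```

Emit:
send_rows(
  commands=[
    {"claw":6.0,"tx":-0.5,"ty":-0.16,"tz":0.2,"ax":0.3,"ay":-0.45,"az":0.2},
    {"claw":6.0,"tx":0,"ty":0,"tz":2.5,"ax":0,"ay":0,"az":0},
    {"claw":6.0,"tx":0,"ty":0,"tz":2,"ax":0,"ay":0,"az":0},
    {"claw":6.0,"tx":0,"ty":0,"tz":0,"ax":0,"ay":0,"az":0},
    {"claw":6.0,"tx":0,"ty":0,"tz":0,"ax":0,"ay":0,"az":0},
  ],
)

```text
t: 6.78
ee_pos: [0.4787, -0.0204, 0.0681]
eef_rot: [-3.139, 0.616, 3.118]
contact_force: [0.2, 0.4, -1.0]
opening: 0.0624
gripper_force: 44.7
```

Run:
```python
from h import *
U,N,Y=stand();plan(SEAT+.0015*U+.0113*N,pose(SY,35))
for k in range(3): s=get_state();print(s["contact_force"].round(1));read_camera("top") if k<2 else 0
plan(SEAT+.0015*U+.0113*N,pose(SY,35))
```

```text
t 6.78 at [ 0.4787 -0.0204  0.0681] shift cm [0.44 0.52 1.64] turn [-0.31  0.27 -0.27] shift after turn [0.43 0.51 1.65]
[ 0.2  0.4 -1. ]
[0.7 0.3 0.1]
[ 0.4 -1.  -0.7]
t 6.88 at [ 0.4789 -0.0202  0.0685] shift cm [0.48 0.5  1.67] turn [-0.32  0.34 -0.24] shift after turn [0.47 0.49 1.68]
```

Emit:
send_rows(
  commands=[
    {"claw":6.0,"tx":0.47,"ty":0.5,"tz":0,"ax":-0.3,"ay":0.3,"az":-0.25},
    {"claw":6.0,"tx":0,"ty":0,"tz":0,"ax":0,"ay":0,"az":0},
    {"claw":6.0,"tx":0,"ty":0,"tz":0,"ax":0,"ay":0,"az":0},
    {"claw":6.0,"tx":0,"ty":0,"tz":0,"ax":0,"ay":0,"az":0},
  ],
)

```text
t: 7.38
ee_pos: [0.4752, -0.0148, 0.0652]
eef_rot: [-3.141, 0.611, 3.125]
contact_force: [0.6, 0.1, -1.2]
opening: 0.0628
gripper_force: 44.8
```

Run:
```python
from h import *
U,N,Y=stand();relstrip();plan(SEAT+.0015*U+.0113*N,pose(SY,35))
s,c=wrist("w7");inhand(c,-.0157)
cv2.imwrite("pics/w7.png",c["image"])
```

```text
scene held 36 apparent-expected U,N,Y mm [ 1.2 -0.  -1.9] px [274.4 196.1] [275.2 196.2]
scene pile 36 apparent-expected U,N,Y mm [-0.9 -0.  19.7] px [279.9 200.2] [275.2 196.2]
top held 29 apparent-expected U,N,Y mm [ 4.  -0.  -0.4] px [275.7 208.8] [275.9 207.7]
top pile 29 apparent-expected U,N,Y mm [-11.4   0.    0.5] px [276.  204.4] [275.9 207.7]
t 7.47 at [ 0.4751 -0.0148  0.0651] shift cm [-0.05 -0.05  1.62] turn [ 0.02 -0.02  0.03] shift after turn [-0.05 -0.05  1.62]
strip 2331 [-0.0367  0.0009] [54.5  9.5] 89.98
dish 48071 [0.0114 0.0006] [126.7  72.6] 0.6
```

View pics/w7.png

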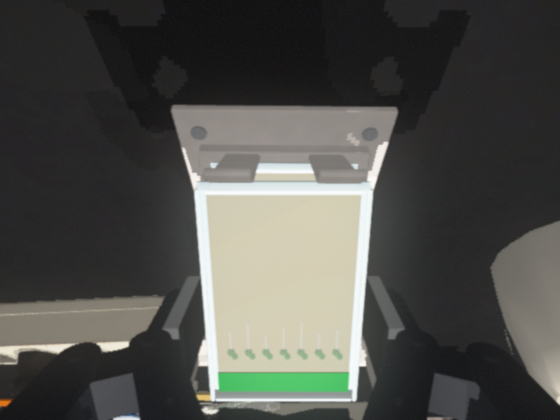

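Wrist view: the two toe tabs span cols 207–260 and 310–360 (centre 283.5), level with the held dish's centre at col 284, so it is aligned across. The dish's lower end at row 183 sits right by the tab tops at row 182, so I'll check that gap along the slope.

Run:
```python
from h import *
c=np.load("w7.npz");im=c["image"];z=c["range_z"];T=c["tool_from_camera"];K=c["camera_matrix"]
for col in(235,285,335):
  print(col)
  for r in range(146,200,2):
    p=np.array([(col-K[0,2])/K[0,0],(r-K[1,2])/K[1,1],1])*z[r,col];q=T[:3,:3]@p+T[:3,3]
    print(r,im[r,col],(q*1000).round(1),end=" | ")
  print()
```

```text
235
146 [122 126 131] [ 55.3 -21.2  30.4] | 148 [123 127 131] [ 54.6 -21.   29.3] | 150 [124 128 133] [ 54.  -20.9  27.7] | 152 [138 142 148] [ 53.2 -20.8  26.8] | 154 [119 124 128] [ 52.6 -20.6  25.2] | 156 [115 120 124] [ 52.6 -20.   20.2] | 158 [115 118 123] [ 52.3 -19.7  17.2] | 160 [114 118 121] [ 52.7 -18.9  10.9] | 162 [116 120 124] [ 52.4 -18.6   8. ] | 164 [116 120 123] [ 52.5 -18.1   3.8] | 166 [116 120 123] [ 52.7 -17.5  -0.9] | 168 [123 127 131] [ 56.7 -14.7 -23. ] | 170 [135 139 144] [ 55.9 -14.8 -22.4] | 172 [145 149 154] [ 55.6 -14.6 -23.9] | 174 [147 151 157] [ 54.9 -14.7 -23.6] | 176 [139 144 149] [ 54.3 -14.6 -23.9] | 178 [134 138 142] [ 53.1 -15.  -21.7] | 180 [134 139 142] [ 51.5 -15.4 -18.3] | 182 [161 164 162] [ 50.6 -15.6 -17.5] | 184 [230 228 219] [ 48.2 -16.5 -10.8] | 186 [234 233 223] [ 48.1 -16.2 -13.1] | 188 [236 235 225] [ 47.5 -16.1 -13.8] | 190 [239 239 232] [ 47.3 -15.9 -15.8] | 192 [251 251 249] [ 46.6 -15.9 -15.9] | 194 [234 238 237] [ 45.1 -16.3 -13.2] | 196 [183 206 210] [ 44.  -16.5 -12.1] | 198 [181 204 209] [ 43.3 -16.5 -12. ] | 
285
146 [126 12
[... 1366 characters left out ...]
22 125] [52.2 21.6  5.5] | 166 [117 121 124] [52.1 21.1  1.7] | 168 [117 121 124] [52.3 20.5 -2.9] | 170 [126 132 136] [ 56.   17.8 -22.5] | 172 [138 142 146] [ 55.4  17.7 -22.9] | 174 [143 148 153] [ 54.8  17.7 -23.2] | 176 [139 145 149] [ 54.1  17.8 -23. ] | 178 [133 138 142] [ 52.9  18.1 -21. ] | 180 [132 137 141] [ 52.2  18.2 -20.8] | 182 [138 143 145] [ 50.7  18.6 -17.8] | 184 [220 220 207] [ 48.1  19.7 -10.5] | 186 [235 234 224] [ 48.1  19.3 -13.2] | 188 [237 236 227] [ 47.6  19.2 -14.2] | 190 [241 241 235] [ 47.3  19.1 -15.6] | 192 [251 251 250] [ 46.4  19.2 -14.9] | 194 [235 239 238] [ 45.9  19.1 -15.8] | 196 [182 208 211] [ 44.5  19.5 -13.5] | 198 [181 207 211] [ 44.4  19.2 -15.6] |
```

The range profile puts the held dish's end face at tool x 48.1 mm and the home dish's at 49.4 mm, so the held dish is 1.3 mm uphill as intended. The drop left is about 16 mm.

Emit:
send_rows(
  commands=[
    {"claw":6.0,"tx":0,"ty":0,"tz":0.8,"ax":0,"ay":0,"az":0},
    {"claw":6.0,"tx":0,"ty":0,"tz":0.5,"ax":0,"ay":0,"az":0},
    {"claw":6.0,"tx":0,"ty":0,"tz":0,"ax":0,"ay":0,"az":0},
    {"claw":6.0,"tx":0,"ty":0,"tz":0.2,"ax":0,"ay":0,"az":0},
    {"claw":6.0,"tx":0,"ty":0,"tz":0,"ax":0,"ay":0,"az":0},
  ],
)

```text
t: 8.15
ee_pos: [0.4837, -0.0149, 0.0527]
eef_rot: [3.142, 0.61, 3.125]
contact_force: [-0.5, 0.1, -0.7]
opening: 0.0627
gripper_force: 44.8
```

```bash
cat >> h.py <<'E'
def prof(c,cols=(235,285,335),rows=range(140,202,2)):
    T=c["tool_from_camera"];K=c["camera_matrix"];z=c["range_z"]
    for col in cols:
        print(col,end=": ")
        for r in rows:
            p=np.array([(col-K[0,2])/K[0,0],(r-K[1,2])/K[1,1],1])*z[r,col];q=(T[:3,:3]@p+T[:3,3])*1000
            print(r,c["image"][r,col].max(),q[[0,2]].round(1).tolist(),end=" ")
        print()
E
python3 - <<'E'
from h import *
U,N,Y=stand();plan(SEAT+.0015*U+.0113*N,pose(SY,35))
s,c=wrist("w8");print(s["contact_force"]);prof(c,(285,))
E
```

```text
t 8.15 at [ 0.4837 -0.0149  0.0527] shift cm [-0.05 -0.05  0.11] turn [ 0.02 -0.03  0.03] shift after turn [-0.05 -0.05  0.11]
[-0.4676774   0.09081321 -0.67816799]
285: 140 148 [60.7, 12.3] 142 150 [59.7, 13.4] 144 150 [58.6, 15.0] 146 150 [57.8, 15.0] 148 150 [56.8, 16.2] 150 147 [55.9, 16.4] 152 135 [55.1, 16.3] 154 137 [54.7, 13.5] 156 133 [53.8, 14.0] 158 144 [53.2, 12.8] 160 153 [52.5, 12.0] 162 157 [51.6, 12.0] 164 156 [50.7, 12.7] 166 158 [49.9, 12.4] 168 156 [49.2, 11.4] 170 158 [49.7, 5.6] 172 227 [49.5, 2.9] 174 233 [49.3, 0.0] 176 236 [48.6, -0.2] 178 246 [48.5, -3.1] 180 242 [48.2, -5.1] 182 217 [48.2, -8.1] 184 232 [48.4, -11.5] 186 235 [48.0, -13.0] 188 238 [47.5, -13.8] 190 242 [47.2, -15.3] 192 252 [46.5, -15.6] 194 239 [45.4, -14.2] 196 212 [44.6, -14.0] 198 212 [43.8, -13.9] 200 212 [43.2, -14.3]
```

Emit:
send_rows(
  commands=[
    {"claw":6.0,"tx":0,"ty":0,"tz":0.1,"ax":0,"ay":0,"az":0},
    {"claw":6.0,"tx":0,"ty":0,"tz":0,"ax":0,"ay":0,"az":0},
    {"claw":6.0,"tx":0,"ty":0,"tz":0.06,"ax":0,"ay":0,"az":0},
    {"claw":6.0,"tx":0,"ty":0,"tz":0,"ax":0,"ay":0,"az":0},
  ],
)

```text
t: 8.7
ee_pos: [0.4843, -0.0149, 0.0521]
eef_rot: [-3.141, 0.612, 3.125]
contact_force: [-13.5, 0.6, 16.1]
opening: 0.0624
gripper_force: 47.5
```

Emit:
send_rows(
  commands=[
    {"claw":6.0,"tx":0,"ty":0,"tz":-0.06,"ax":0,"ay":0,"az":0},
    {"claw":6.0,"tx":0,"ty":0,"tz":0,"ax":0,"ay":0,"az":0},
    {"claw":6.8,"tx":0,"ty":0,"tz":0,"ax":0,"ay":0,"az":0},
    {"claw":7.6,"tx":0,"ty":0,"tz":0,"ax":0,"ay":0,"az":0},
    {"claw":8.0,"tx":0,"ty":0,"tz":0,"ax":0,"ay":0,"az":0},
  ],
)

```text
t: 9.32
ee_pos: [0.4843, -0.0149, 0.0519]
eef_rot: [3.142, 0.61, 3.125]
contact_force: [0.6, 0.4, -0.7]
opening: 0.08
gripper_force: 0.0
```

Emit:
send_rows(
  commands=[
    {"claw":8.2,"tx":0,"ty":0,"tz":-1.5,"ax":0,"ay":0,"az":0},
    {"claw":8.4,"tx":0,"ty":0,"tz":-3,"ax":0,"ay":0,"az":0},
    {"claw":8.4,"tx":0,"ty":0,"tz":-3,"ax":0,"ay":0,"az":0},
    {"claw":8.4,"tx":0,"ty":0,"tz":0,"ax":0,"ay":0,"az":0},
  ],
)

```text
t: 9.82
ee_pos: [0.4415, -0.0145, 0.1152]
eef_rot: [-3.14, 0.614, 3.125]
contact_force: [0.4, -0.2, -0.3]
opening: 0.0841
gripper_force: 0.0
```

```bash
cat >> h.py <<'E'
def pile(c,level,cols=9):
    "range points of the top dish lid in stand axes rel. seat, strip position"
    U,N,Y=stand();P=cloud(c)-SEAT;q=np.stack([P@U,P@Y,P@N],-1)
    K,R,t=c["camera_matrix"],c["R"],c["t"];n=.0145+.0125*level;X=SEAT+.0385*U+n*N;p=K@(R@X+t);p=p[:2]/p[2]
    g,cr=masks(c["image"]);b=blob(g,p,25);Q=cast(b,K,R,t,N,N@X)-SEAT
    ce,wh,an=rectpose(np.c_[Q@U,Q@Y]);print("strip U,Y mm",(ce*1000).round(1),np.round(wh,1),round(an,2),"range N",(np.median(q[b[:,1],b[:,0],2])*1000).round(1))
    b=blob(cr,K[:2,2]*0+(lambda w:w[:2]/w[2])(K@(R@(X-.042*U)+t)),30)
    L=q[b[:,1],b[:,0]];A=np.c_[L[:,:2],np.ones(len(L))];co=np.linalg.lstsq(A,L[:,2],rcond=None)[0];print("lid plane slopes,N0",co.round(4),"std",(L[:,2]-A@co).std().round(4))
E
python3 - <<'E'
from h import *
s,c=wrist("w9");print(s["t"],s["ee_pos"],s["contact_force"]);pile(c,1);prof(c,(285,),range(100,230,3))
pile(dict(np.load("w3.npz")),0)
cv2.imwrite("pics/w9.png",c["image"])
E
```

```text
9.825 [ 0.44154707 -0.0144644   0.11515972] [ 0.43869139 -0.24630154 -0.28999807]
strip U,Y mm [37.3  1.1] [54.1  8.7] 89.15 range N 25.7
lid plane slopes,N0 [-0.1407 -0.0063  0.025 ] std 0.014
285: 100 204 [73.5, 81.6] 103 251 [71.9, 81.6] 106 251 [70.1, 82.5] 109 197 [68.4, 83.2] 112 202 [66.6, 85.4] 115 202 [64.7, 87.5] 118 164 [62.9, 87.8] 121 164 [61.0, 89.7] 124 164 [59.1, 90.8] 127 154 [57.2, 92.1] 130 148 [55.7, 89.2] 133 165 [54.1, 88.0] 136 169 [52.4, 87.5] 139 172 [50.4, 88.6] 142 237 [50.7, 74.6] 145 243 [50.6, 64.2] 148 252 [49.5, 60.6] 151 230 [47.5, 62.9] 154 223 [46.0, 62.2] 157 224 [44.2, 62.8] 160 223 [42.7, 61.9] 163 224 [40.8, 62.9] 166 224 [39.2, 62.9] 169 224 [37.6, 62.1] 172 223 [35.8, 62.7] 175 224 [34.0, 63.3] 178 225 [32.4, 62.5] 181 225 [30.9, 61.8] 184 225 [29.1, 62.2] 187 226 [27.2, 62.7] 190 225 [25.5, 62.5] 193 226 [23.6, 62.9] 196 225 [21.9, 62.5] 199 225 [20.4, 61.7] 202 226 [18.3, 62.6] 205 226 [16.4, 63.0] 208 226 [14.6, 63.1] 211 226 [13.0, 62.4] 214 226 [11.2, 62.2] 217 227 [9.2, 62.7] 220 226 [7.4, 62.4] 223 225 [5.3, 63.2] 226 226 [3.9, 61.9] 229 225 [1.5, 63.2] 
strip U,Y mm [38.1  0.7] [ 8.2 53.2] 0.06 range N 13.3
lid plane slopes,N0 [ 0.2099 -0.4552  0.0149] std 0.0183
```

View pics/w9.png

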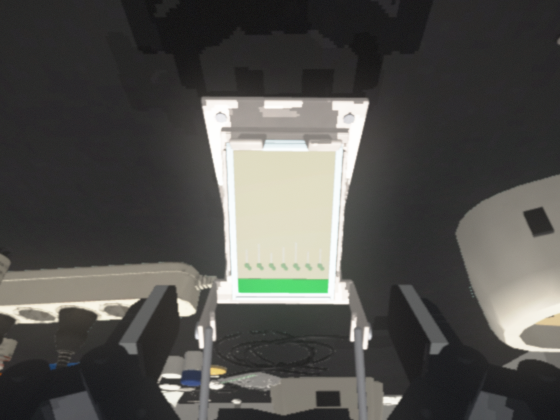

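The first dish lies nested. Its lid is parallel to the bed, 12.4 mm above the home lid, against the tabs, with its strip uphill at (284,286). Now for dish B.

Emit:
send_rows(
  commands=[
    {"claw":8.5,"tx":0,"ty":0,"tz":-5,"ax":0,"ay":8.75,"az":0},
    {"claw":8.5,"tx":0,"ty":0,"tz":-2,"ax":0,"ay":8.75,"az":0},
    {"claw":8.5,"tx":0,"ty":0,"tz":0,"ax":0,"ay":8.75,"az":0},
    {"claw":8.5,"tx":0,"ty":0,"tz":0,"ax":0,"ay":8.75,"az":0},
    {"claw":8.5,"tx":0,"ty":-6,"tz":0,"ax":0,"ay":0,"az":0},
  ],
)

```text
t: 10.5
ee_pos: [0.415, -0.0723, 0.1567]
eef_rot: [3.14, 0.038, 3.133]
contact_force: [1.5, -0.1, -0.8]
opening: 0.085
gripper_force: 0.0
```

Emit:
send_rows(
  commands=[
    {"claw":8.5,"tx":0,"ty":-6,"tz":0,"ax":0,"ay":0,"az":0},
    {"claw":8.5,"tx":0,"ty":-6,"tz":0,"ax":0,"ay":0,"az":0},
    {"claw":8.5,"tx":0,"ty":-6,"tz":0,"ax":0,"ay":0,"az":-10},
    {"claw":8.5,"tx":-1,"ty":-5,"tz":0,"ax":0,"ay":0,"az":-10},
    {"claw":8.5,"tx":-1,"ty":-5,"tz":0,"ax":0,"ay":0,"az":-10},
  ],
)

```text
t: 11.12
ee_pos: [0.4526, -0.348, 0.1582]
eef_rot: [-3.122, 0.036, -2.633]
contact_force: [0.7, -0.6, 0.4]
opening: 0.0852
gripper_force: 0.0
```

Emit:
send_rows(
  commands=[
    {"claw":8.5,"tx":0,"ty":0,"tz":0,"ax":0,"ay":0,"az":-8.5},
    {"claw":8.5,"tx":0,"ty":0,"tz":0,"ax":0,"ay":0,"az":0},
    {"claw":8.5,"tx":0,"ty":0,"tz":0,"ax":0,"ay":0,"az":0},
  ],
)

```text
t: 11.5
ee_pos: [0.4523, -0.3451, 0.1593]
eef_rot: [-3.117, 0.033, -2.492]
contact_force: [0.1, -0.8, -0.4]
opening: 0.0852
gripper_force: 0.0
```

Run:
```python
from h import *
plan((.4579,-.4073,.05),pose(37.5))
s,c=wrist("w10");K,R,t=c["camera_matrix"],c["R"],c["t"];Z=np.array([0,0,1.]);print(s["qd"].round(2))
g,cr=masks(c["image"])
p=lambda X:(lambda w:w[:2]/w[2])(K@(R@np.array(X)+t))
for nm,m,X in(("strip",g,(.4884,-.3839,.0145)),("agar",cr,(.4545,-.4095,.0145)),("out",(c["image"].max(2)>120).astype(np.uint8),(.4579,-.4073,.0145))):
    try: ce,wh,an=rectpose(cast(blob(m,p(X),30),K,R,t,Z,.0135)[:,:2]);print(nm,ce.round(4),np.round(wh,1),round(an,2))
    except Exception as e:print(nm,e,p(X))
```

```text
t 11.5 at [ 0.4523 -0.3451  0.1593] shift cm [ 3.68 -5.02 10.94] turn [-1.42  1.91 -0.3 ] shift after turn [ 3.34 -5.27 10.93]
[ 0.   -0.02  0.    0.    0.   -0.01]
strip [ 0.488  -0.3844] [ 7.6 54.2] 37.71
agar max() iterable argument is empty [218.05771851 139.27316089]
out [ 0.4572 -0.4077] [97.  66.6] 37.46
```

Emit:
send_rows(
  commands=[
    {"claw":8.5,"tx":0,"ty":0,"tz":0,"ax":-1.4,"ay":1.9,"az":-0.3},
    {"claw":8.5,"tx":1.1,"ty":-1.75,"tz":3.6,"ax":0,"ay":0,"az":0},
    {"claw":8.5,"tx":1.1,"ty":-1.75,"tz":3.6,"ax":0,"ay":0,"az":0},
    {"claw":8.5,"tx":1.14,"ty":-1.75,"tz":3.6,"ax":0,"ay":0,"az":0},
    {"claw":8.5,"tx":0,"ty":0,"tz":0,"ax":0,"ay":0,"az":0},
  ],
)

```text
t: 12.18
ee_pos: [0.457, -0.407, 0.05]
eef_rot: [3.139, -0.0, -2.487]
contact_force: [-0.1, 0.4, 1.2]
opening: 0.085
gripper_force: 0.0
```

Emit:
send_rows(
  commands=[
    {"claw":8.5,"tx":0,"ty":0,"tz":0,"ax":0,"ay":0,"az":0},
    {"claw":8.5,"tx":0,"ty":0,"tz":0,"ax":0,"ay":0,"az":0},
  ],
)

```text
t: 12.42
ee_pos: [0.4586, -0.4074, 0.0543]
eef_rot: [-3.137, 0.0, -2.484]
contact_force: [1.0, 0.3, 0.3]
opening: 0.0853
gripper_force: 0.0
```

Run:
```python
from h import *
plan((.4576,-.4075,-.0012),pose(37.55))
```

```text
t 12.43 at [ 0.4586 -0.4074  0.0543] shift cm [0.09 0.08 5.55] turn [-0.24  0.02  0.13] shift after turn [0.08 0.05 5.55]
```

Emit:
send_rows(
  commands=[
    {"claw":8.5,"tx":0.08,"ty":0.05,"tz":2.7,"ax":0,"ay":0,"az":0},
    {"claw":8.5,"tx":0,"ty":0,"tz":2.2,"ax":0,"ay":0,"az":0},
    {"claw":8.5,"tx":0,"ty":0,"tz":0.6,"ax":0,"ay":0,"az":0},
    {"claw":8.5,"tx":0,"ty":0,"tz":0,"ax":0,"ay":0,"az":0},
    {"claw":8.5,"tx":0,"ty":0,"tz":0,"ax":0,"ay":0,"az":0},
  ],
)

```text
t: 13.05
ee_pos: [0.4576, -0.4082, -0.0013]
eef_rot: [-3.138, 0.0, -2.484]
contact_force: [0.0, -0.9, -0.5]
opening: 0.0853
gripper_force: 0.0
```

Emit:
send_rows(
  commands=[
    {"claw":6.0,"tx":0,"ty":0,"tz":0,"ax":0,"ay":0,"az":0},
    {"claw":6.0,"tx":0,"ty":0,"tz":0,"ax":0,"ay":0,"az":0},
    {"claw":6.0,"tx":0,"ty":0,"tz":0,"ax":0,"ay":0,"az":0},
    {"claw":6.0,"tx":0,"ty":0,"tz":0,"ax":0,"ay":0,"az":0},
  ],
  squeeze=40,
)

```text
t: 13.55
ee_pos: [0.4574, -0.4081, -0.0016]
eef_rot: [-3.139, 0.0, -2.484]
contact_force: [-1.0, -0.0, 5.2]
opening: 0.063
gripper_force: 43.3
```

Run:
```python
from h import *
s,c=wrist("w11");print(s["ee_pos"],s["eef_rot"],s["opening"],s["gripper_force"],s["contact_force"]);inhand(c,s["ee_pos"][2]-.0145);prof(c,(285,),range(180,202,2))
inhand(np.load("w4.npz"),-.0157)
```

```text
[ 0.45744043 -0.40808137 -0.00163109] [-3.13851102e+00  3.70572860e-04 -2.48428000e+00] 0.06296219827216776 43.2889848947525 [-9.64294081e-01 -1.31391792e-03  5.20517196e+00]
strip 2324 [-0.0377  0.0003] [54.6  9. ] 89.95
dish 36636 [0.0009 0.0004] [63.8 98.2] 89.95
285: 180 93 [47.1, -2.0] 182 190 [47.8, -7.8] 184 254 [47.8, -10.4] 186 254 [47.6, -12.7] 188 255 [47.2, -13.8] 190 255 [46.9, -15.6] 192 255 [46.8, -17.6] 194 255 [45.8, -16.7] 196 248 [44.4, -14.5] 198 244 [43.7, -14.7] 200 244 [42.9, -14.4] 
strip 2328 [-0.0369  0.0009] [54.7  9.5] 89.94
dish 36361 [0.0019 0.001 ] [63.6 98.1] 89.94
```

Emit:
send_rows(
  commands=[
    {"claw":6.0,"tx":0,"ty":0,"tz":-2,"ax":0,"ay":0,"az":0},
    {"claw":6.0,"tx":0,"ty":0,"tz":-5,"ax":0,"ay":0,"az":0},
    {"claw":6.0,"tx":0,"ty":0,"tz":-6,"ax":0,"ay":0,"az":9.6},
    {"claw":6.0,"tx":0,"ty":0,"tz":-5,"ax":0,"ay":0,"az":9.6},
    {"claw":6.0,"tx":0,"ty":0,"tz":0,"ax":0,"ay":0,"az":9.6},
  ],
)

```text
t: 14.22
ee_pos: [0.458, -0.4088, 0.1822]
eef_rot: [-3.134, 0.005, -2.992]
contact_force: [0.6, -0.1, -1.7]
opening: 0.0629
gripper_force: 44.6
```

Emit:
send_rows(
  commands=[
    {"claw":6.0,"tx":0,"ty":5,"tz":0,"ax":0,"ay":0,"az":9.6},
    {"claw":6.0,"tx":0,"ty":6,"tz":0,"ax":0,"ay":-8.75,"az":0},
    {"claw":6.0,"tx":0,"ty":6,"tz":0,"ax":0,"ay":-8.75,"az":0},
    {"claw":6.0,"tx":0,"ty":6,"tz":0,"ax":0,"ay":-8.75,"az":0},
    {"claw":6.0,"tx":0,"ty":0,"tz":0,"ax":0,"ay":-8.75,"az":0},
  ],
)

```text
t: 14.85
ee_pos: [0.451, -0.1737, 0.1777]
eef_rot: [-3.139, 0.618, 3.135]
contact_force: [0.9, -1.4, -1.0]
opening: 0.0629
gripper_force: 44.6
```

Emit:
send_rows(
  commands=[
    {"claw":6.0,"tx":0,"ty":0,"tz":0,"ax":0,"ay":0,"az":0},
    {"claw":6.0,"tx":0,"ty":0,"tz":0,"ax":0,"ay":0,"az":0},
  ],
)

```text
t: 15.1
ee_pos: [0.452, -0.1796, 0.1782]
eef_rot: [-3.138, 0.611, 3.129]
contact_force: [0.5, 0.5, 0.1]
opening: 0.0629
gripper_force: 44.6
```

```bash
cat >> h.py <<'E'
def target(h):
    U,N,Y=stand();return np.array([.4843,-.0149,.0521])+(.0121+h)*N-.0009*U
E
python3 - <<'E'
from h import *
print(get_state()["opening"]);plan(target(.06),pose(SY,35))
E
```

```text
0.06285033464691824
t 15.1 at [ 0.452  -0.1796  0.1782] shift cm [ 4.85 16.55  4.8 ] turn [-0.02 -0.01  0.23] shift after turn [ 4.92 16.52  4.8 ]
```

Emit:
send_rows(
  commands=[
    {"claw":6.0,"tx":1.6,"ty":5.5,"tz":1.2,"ax":0,"ay":0,"az":0.2},
    {"claw":6.0,"tx":1.6,"ty":5.5,"tz":1.6,"ax":0,"ay":0,"az":0},
    {"claw":6.0,"tx":1.65,"ty":5.5,"tz":2,"ax":0,"ay":0,"az":0},
    {"claw":6.0,"tx":0,"ty":0,"tz":2.5,"ax":0,"ay":0,"az":0},
    {"claw":6.0,"tx":0,"ty":0,"tz":0,"ax":0,"ay":0,"az":0},
  ],
)

```text
t: 15.72
ee_pos: [0.4576, -0.0127, 0.0888]
eef_rot: [3.141, 0.609, 3.128]
contact_force: [0.7, 0.3, -0.3]
opening: 0.0625
gripper_force: 44.6
```

Emit:
send_rows(
  commands=[
    {"claw":6.0,"tx":0,"ty":0,"tz":0,"ax":0,"ay":0,"az":0},
    {"claw":6.0,"tx":0,"ty":0,"tz":0,"ax":0,"ay":0,"az":0},
  ],
)

```text
t: 15.98
ee_pos: [0.4568, -0.0145, 0.0905]
eef_rot: [3.141, 0.613, 3.123]
contact_force: [-0.2, -0.3, -0.6]
opening: 0.0625
gripper_force: 44.6
```

Run:
```python
from h import *
print(get_state()["opening"]);plan(target(.016),pose(SY,35))
```

```text
0.06246479867144679
t 15.97 at [ 0.4568 -0.0145  0.0905] shift cm [0.04 0.01 1.91] turn [-0.    0.12 -0.03] shift after turn [0.04 0.01 1.91]
```

Emit:
send_rows(
  commands=[
    {"claw":6.0,"tx":0.04,"ty":0.01,"tz":1.5,"ax":0,"ay":0.1,"az":0},
    {"claw":6.0,"tx":0,"ty":0,"tz":0.6,"ax":0,"ay":0,"az":0},
    {"claw":6.0,"tx":0,"ty":0,"tz":0,"ax":0,"ay":0,"az":0},
    {"claw":6.0,"tx":0,"ty":0,"tz":0,"ax":0,"ay":0,"az":0},
    {"claw":6.0,"tx":0,"ty":0,"tz":0,"ax":0,"ay":0,"az":0},
  ],
)

```text
t: 16.6
ee_pos: [0.468, -0.0134, 0.0726]
eef_rot: [3.141, 0.611, 3.125]
contact_force: [0.4, -0.7, -0.2]
opening: 0.0628
gripper_force: 44.6
```

Run:
```python
from h import *
plan(target(0),pose(SY,35));s,c=wrist("w12");print(s["contact_force"]);prof(c,(285,),range(150,200,2))
im=c["image"];r=162
for r in (165,185,230): print(r,[(k,int(im[r,k].max())) for k in range(190,216,2)],[(k,int(im[r,k].max())) for k in range(352,378,2)])
```

```text
t 16.6 at [ 0.468  -0.0134  0.0726] shift cm [-0.06 -0.12  1.41] turn [0.08 0.01 0.06] shift after turn [-0.06 -0.12  1.41]
[ 0.40368988 -0.72045613 -0.20407989]
285: 150 137 [52.4, 36.9] 152 154 [51.3, 37.7] 154 157 [50.5, 37.1] 156 158 [49.6, 36.8] 158 157 [48.5, 37.4] 160 153 [47.3, 38.6] 162 215 [47.8, 30.9] 164 233 [47.7, 27.1] 166 220 [47.6, 22.9] 168 227 [48.1, 16.5] 170 237 [47.7, 14.3] 172 237 [47.3, 12.5] 174 247 [46.9, 10.5] 176 252 [46.0, 10.5] 178 225 [44.8, 12.1] 180 208 [43.9, 12.1] 182 179 [48.1, -7.6] 184 227 [47.7, -9.0] 186 233 [47.9, -12.4] 188 237 [47.8, -14.9] 190 236 [47.3, -15.5] 192 247 [46.7, -16.1] 194 252 [46.1, -16.4] 196 226 [44.4, -13.3] 198 213 [43.7, -13.6] 
165 [(190, 232), (192, 246), (194, 246), (196, 246), (198, 246), (200, 242), (202, 172), (204, 153), (206, 152), (208, 146), (210, 143), (212, 173), (214, 204)] [(352, 153), (354, 152), (356, 155), (358, 153), (360, 172), (362, 241), (364, 246), (366, 245), (368, 245), (370, 245), (372, 224), (374, 91), (376, 65)]
185 [(190, 64), (192, 66), (194, 127), (196, 233), (198, 232), (200, 229), (202, 229), (204, 227), (206, 228), (208, 231), (210, 231), (212, 231), (214, 231)] [(352, 234), (354, 234), (356, 231), (358, 231), (360, 233), (362, 232), (364, 233), (366, 232), (368, 231), (370, 233), (372, 120), (374, 69), (376, 69)]
230 [(190, 69), (192, 69), (194, 70), (196, 131), (198, 243), (200, 247), (202, 245), (204, 247), (206, 246), (208, 223), (210, 208), (212, 210), (214, 210)] [(352, 211), (354, 211), (356, 211), (358, 210), (360, 245), (362, 248), (364, 246), (366, 249), (368, 248), (370, 196), (372, 77), (374, 73), (376, 74)]
```

Emit:
send_rows(
  commands=[
    {"claw":6.0,"tx":-0.1,"ty":-0.1,"tz":0,"ax":0,"ay":0,"az":0},
    {"claw":6.0,"tx":0,"ty":0,"tz":0,"ax":0,"ay":0,"az":0},
    {"claw":6.0,"tx":0,"ty":0,"tz":0.7,"ax":0,"ay":0,"az":0},
    {"claw":6.0,"tx":0,"ty":0,"tz":0.4,"ax":0,"ay":0,"az":0},
    {"claw":6.0,"tx":0,"ty":0,"tz":0,"ax":0,"ay":0,"az":0},
  ],
)

```text
t: 17.27
ee_pos: [0.4749, -0.0142, 0.0631]
eef_rot: [3.14, 0.609, 3.125]
contact_force: [-0.3, -0.1, -1.1]
opening: 0.0628
gripper_force: 44.6
```

Emit:
send_rows(
  commands=[
    {"claw":6.0,"tx":0,"ty":0,"tz":0,"ax":0,"ay":0,"az":0},
    {"claw":6.0,"tx":0,"ty":0,"tz":0,"ax":0,"ay":0,"az":0},
  ],
)

```text
t: 17.52
ee_pos: [0.475, -0.0143, 0.0638]
eef_rot: [3.141, 0.61, 3.125]
contact_force: [0.6, 0.5, -0.6]
opening: 0.0627
gripper_force: 44.6
```

Run:
```python
from h import *
plan(target(0),pose(SY,35));s,c=wrist("w13");print(s["contact_force"]);prof(c,(285,),range(160,196,2))
```

```text
t 17.52 at [ 0.475  -0.0143  0.0638] shift cm [ 0.   -0.04  0.28] turn [ 0.09 -0.03  0.06] shift after turn [ 0.   -0.04  0.28]
[ 0.60175895  0.53252935 -0.59244554]
285: 160 157 [49.7, 26.0] 162 156 [48.6, 27.1] 164 146 [48.9, 21.4] 166 222 [48.7, 17.9] 168 232 [48.4, 15.1] 170 225 [48.2, 12.1] 172 221 [48.7, 6.4] 174 235 [48.6, 3.3] 176 236 [48.4, 0.8] 178 240 [47.9, -0.6] 180 250 [47.1, -0.5] 182 220 [48.2, -7.8] 184 226 [47.9, -9.7] 186 233 [48.0, -13.0] 188 237 [47.4, -13.2] 190 236 [47.2, -15.2] 192 247 [46.7, -16.3] 194 252 [46.1, -16.6]
```

Held end 47.9, second dish 48.6: 0.7 mm uphill, within the play. I'll finish lowering.

Emit:
send_rows(
  commands=[
    {"claw":6.0,"tx":0,"ty":-0.03,"tz":0.15,"ax":0,"ay":0,"az":0},
    {"claw":6.0,"tx":0,"ty":0,"tz":0.1,"ax":0,"ay":0,"az":0},
    {"claw":6.0,"tx":0,"ty":0,"tz":0,"ax":0,"ay":0,"az":0},
  ],
)

```text
t: 17.95
ee_pos: [0.4765, -0.0148, 0.0618]
eef_rot: [3.141, 0.611, 3.125]
contact_force: [-1.8, 0.7, 2.5]
opening: 0.0625
gripper_force: 45.0
```

Emit:
send_rows(
  commands=[
    {"claw":6.0,"tx":0,"ty":0,"tz":0.05,"ax":0,"ay":0,"az":0},
    {"claw":6.0,"tx":0,"ty":0,"tz":0,"ax":0,"ay":0,"az":0},
  ],
)

```text
t: 18.2
ee_pos: [0.4766, -0.0148, 0.0616]
eef_rot: [3.141, 0.611, 3.125]
contact_force: [-9.3, 0.1, 12.5]
opening: 0.0624
gripper_force: 46.3
```

Emit:
send_rows(
  commands=[
    {"claw":6.0,"tx":0,"ty":0,"tz":-0.04,"ax":0,"ay":0,"az":0},
    {"claw":6.8,"tx":0,"ty":0,"tz":0,"ax":0,"ay":0,"az":0},
    {"claw":7.6,"tx":0,"ty":0,"tz":0,"ax":0,"ay":0,"az":0},
    {"claw":8.0,"tx":0,"ty":0,"tz":0,"ax":0,"ay":0,"az":0},
    {"claw":8.2,"tx":0,"ty":0,"tz":-1.5,"ax":0,"ay":0,"az":0},
  ],
)

```text
t: 18.82
ee_pos: [0.4677, -0.0144, 0.0732]
eef_rot: [3.14, 0.609, 3.125]
contact_force: [-0.6, 0.5, 0.3]
opening: 0.0818
gripper_force: 0.0
```

Emit:
send_rows(
  commands=[
    {"claw":8.4,"tx":0,"ty":0,"tz":-3,"ax":0,"ay":0,"az":0},
    {"claw":8.4,"tx":0,"ty":0,"tz":-3,"ax":0,"ay":0,"az":0},
    {"claw":8.4,"tx":0,"ty":0,"tz":0,"ax":0,"ay":0,"az":0},
    {"claw":8.4,"tx":0,"ty":0,"tz":0,"ax":0,"ay":0,"az":0},
  ],
)

```text
t: 19.32
ee_pos: [0.4338, -0.0142, 0.1228]
eef_rot: [3.141, 0.611, 3.125]
contact_force: [0.9, 1.2, -1.1]
opening: 0.0835
gripper_force: 0.0
```

Run:
```python
from h import *
s,c=wrist("w14");print(s["t"],s["ee_pos"],s["contact_force"]);pile(c,2);prof(c,(240,285,330),range(124,270,6))
for n in("scene",):
    q=read_camera(n);hsv=cv2.cvtColor(q["image"],cv2.COLOR_BGR2HSV)
    b=blob(cv2.inRange(hsv,(0,130,80),(8,255,255)),(285,170),15);print(b.mean(0))
```

```text
19.325 [ 0.43383161 -0.01417293  0.1227757 ] [ 0.85235316  1.23116768 -1.07616161]
strip U,Y mm [37.   1.2] [ 8.3 54.2] 0.03 range N 38.3
lid plane slopes,N0 [-0.1099 -0.0067  0.0375] std 0.0122
240: 124 178 [58.0, 101.4] 130 158 [54.6, 98.8] 136 172 [51.0, 97.7] 142 229 [54.5, 48.6] 148 253 [50.9, 51.7] 154 253 [46.9, 56.7] 160 232 [42.9, 60.9] 166 232 [39.6, 60.6] 172 233 [36.2, 60.8] 178 232 [33.0, 60.0] 184 232 [29.9, 59.0] 190 233 [26.0, 60.6] 196 232 [22.9, 59.2] 202 233 [18.9, 60.7] 208 233 [15.5, 60.1] 214 232 [11.7, 60.7] 220 233 [8.1, 60.5] 226 234 [4.3, 60.8] 232 234 [0.8, 60.3] 238 234 [-3.3, 61.0] 244 234 [-6.9, 60.6] 250 234 [-10.6, 60.2] 256 234 [-14.2, 59.5] 262 235 [-18.7, 60.7] 268 235 [-22.7, 60.6] 
285: 124 175 [58.3, 99.4] 130 158 [54.3, 101.3] 136 182 [51.1, 96.8] 142 242 [48.8, 87.4] 148 244 [48.7, 65.6] 154 254 [46.7, 57.9] 160 232 [43.0, 60.7] 166 232 [39.8, 60.1] 172 232 [36.2, 61.0] 178 232 [33.2, 59.6] 184 234 [29.5, 60.5] 190 234 [26.1, 60.4] 196 234 [22.2, 61.7] 202 234 [18.9, 60.8] 208 234 [15.2, 61.1] 214 234 [11.4, 61.5] 220 234 [8.2, 60.5] 226 234 [4.5, 60.5] 232 234 [0.3, 61.5] 238 234 [-3.3, 61.2] 244 234 [-7.2, 61.1] 250 234 [-10.9, 60.9] 256 236 [-14.7, 60.6] 262 235 [-18.2, 59.8] 268 222 [-23.1, 61.5] 
330: 124 174 [58.1, 101.0] 130 162 [54.4, 101.3] 136 181 [51.1, 97.5] 142 220 [54.6, 47.9] 148 249 [50.8, 52.9] 154 254 [46.5, 59.6] 160 232 [42.9, 60.8] 166 232 [39.8, 59.9] 172 233 [36.1, 61.7] 178 234 [32.8, 60.9] 184 234 [29.6, 60.2] 190 233 [26.0, 60.7] 196 233 [22.3, 61.3] 202 233 [19.1, 60.4] 208 233 [15.5, 60.2] 214 233 [11.6, 61.1] 220 234 [8.0, 61.1] 226 233 [82.7, -142.6] 232 233 [0.3, 61.6] 238 234 [82.7, -142.6] 244 236 [-6.9, 60.7] 250 239 [-11.1, 61.3] 256 245 [-14.8, 60.8] 262 249 [-18.6, 60.5] 268 251 [-22.7, 60.8] 
[284.97142857 169.87142857]
```

The third dish is nested and flat, 12.5 mm above the second. Next is the bail: untilt, close the fingers, and go over and behind the bar.

Emit:
send_rows(
  commands=[
    {"claw":5,"tx":0,"ty":0,"tz":-5,"ax":0,"ay":8.75,"az":0},
    {"claw":2,"tx":0,"ty":0,"tz":-5,"ax":0,"ay":8.75,"az":0},
    {"claw":0,"tx":0,"ty":0,"tz":-2,"ax":0,"ay":8.75,"az":0},
    {"claw":0,"tx":0,"ty":0,"tz":0,"ax":0,"ay":8.75,"az":0},
    {"claw":0,"tx":0,"ty":0,"tz":0,"ax":0,"ay":0,"az":0},
  ],
  squeeze=20,
)

```text
t: 20.05
ee_pos: [0.3906, -0.0145, 0.204]
eef_rot: [3.139, 0.062, 3.125]
contact_force: [0.6, -1.0, 0.2]
opening: 0.0001
gripper_force: 0.0
```

Emit:
send_rows(
  commands=[
    {"claw":0,"tx":0,"ty":0,"tz":0,"ax":0,"ay":0,"az":0},
    {"claw":0,"tx":0,"ty":0,"tz":0,"ax":0,"ay":0,"az":0},
  ],
)

```text
t: 20.3
ee_pos: [0.3877, -0.0141, 0.2052]
eef_rot: [3.14, 0.067, 3.124]
contact_force: [0.2, 0.1, 0.5]
opening: 0.0001
gripper_force: 0.0
```

Run:
```python
from h import *
plan((.560,-.016,.215),pose(SY,0));s,c=wrist("w15");print(s["opening"]);P=cloud(c)
hsv=cv2.cvtColor(c["image"],cv2.COLOR_BGR2HSV);m=cv2.inRange(hsv,(0,150,80),(8,255,255))>0
Q=P[m&(P[...,2]>.12)];print(m.sum(),len(Q),np.percentile(Q,[5,50,95],axis=0).round(4) if len(Q) else 0)
```

```text
t 20.3 at [ 0.3877 -0.0141  0.2052] shift cm [-17.26   0.11   0.18] turn [0.1  3.84 0.02] shift after turn [-17.23   0.12  -0.98]
7.963843305861811e-05
0 0 0
```

Emit:
send_rows(
  commands=[
    {"claw":0,"tx":0,"ty":0,"tz":-1,"ax":0,"ay":3.8,"az":0},
    {"claw":0,"tx":-5.8,"ty":0,"tz":0,"ax":0,"ay":0,"az":0},
    {"claw":0,"tx":-5.8,"ty":0,"tz":0,"ax":0,"ay":0,"az":0},
    {"claw":0,"tx":-5.6,"ty":0,"tz":0,"ax":0,"ay":0,"az":0},
    {"claw":0,"tx":0,"ty":0,"tz":0,"ax":0,"ay":0,"az":0},
  ],
)

```text
t: 20.98
ee_pos: [0.5622, -0.0176, 0.2141]
eef_rot: [3.14, -0.0, 3.125]
contact_force: [-0.5, -0.2, 0.6]
opening: -0.0005
gripper_force: 0.0
```

Emit:
send_rows(
  commands=[
    {"claw":0,"tx":0,"ty":0,"tz":0,"ax":0,"ay":0,"az":0},
    {"claw":0,"tx":0,"ty":0,"tz":0,"ax":0,"ay":0,"az":0},
  ],
)

```text
t: 21.22
ee_pos: [0.5588, -0.0173, 0.2163]
eef_rot: [3.14, 0.001, 3.124]
contact_force: [-0.6, -1.4, 0.3]
opening: 0.0002
gripper_force: 0.0
```

Run:
```python
from h import *
plan((.560,-.016,.150),pose(SY,0));s,c=wrist("w16");P=cloud(c)
hsv=cv2.cvtColor(c["image"],cv2.COLOR_BGR2HSV);m=cv2.inRange(hsv,(0,130,60),(8,255,255))>0
Q=P[m&(P[...,2]>.12)];print(m.sum(),len(Q),np.percentile(Q,[5,50,95],axis=0).round(4) if len(Q) else 0)
```

```text
t 21.23 at [ 0.5588 -0.0173  0.2163] shift cm [-0.12  0.12  6.63] turn [0.08 0.04 0.01] shift after turn [-0.12  0.13  6.63]
1585 1361 [[ 0.5243 -0.0346  0.1693]
 [ 0.5276 -0.0154  0.1718]
 [ 0.5321  0.0042  0.1732]]
```

Emit:
send_rows(
  commands=[
    {"claw":0,"tx":0,"ty":0.1,"tz":3,"ax":0,"ay":0,"az":0},
    {"claw":0,"tx":0,"ty":0,"tz":3,"ax":0,"ay":0,"az":0},
    {"claw":0,"tx":0,"ty":0,"tz":0,"ax":0,"ay":0,"az":0},
  ],
)

```text
t: 21.65
ee_pos: [0.5582, -0.016, 0.1546]
eef_rot: [3.14, -0.003, 3.124]
contact_force: [-0.8, -0.8, 0.6]
opening: -0.0
gripper_force: 0.0
```

Emit:
send_rows(
  commands=[
    {"claw":0,"tx":0.6,"ty":0,"tz":0,"ax":0,"ay":0,"az":0},
    {"claw":0,"tx":0.6,"ty":0,"tz":0,"ax":0,"ay":0,"az":0},
    {"claw":0,"tx":0.5,"ty":0,"tz":0,"ax":0,"ay":0,"az":0},
    {"claw":0,"tx":0.4,"ty":0,"tz":0,"ax":0,"ay":0,"az":0},
    {"claw":0,"tx":0.4,"ty":0,"tz":0,"ax":0,"ay":0,"az":0},
  ],
)

```text
t: 22.28
ee_pos: [0.5347, -0.0158, 0.1558]
eef_rot: [3.14, 0.0, 3.125]
contact_force: [0.4, 0.7, 0.4]
opening: 0.0004
gripper_force: 0.1
```

Emit:
send_rows(
  commands=[
    {"claw":0,"tx":0.3,"ty":0,"tz":0,"ax":0,"ay":0,"az":0},
    {"claw":0,"tx":0.3,"ty":0,"tz":0,"ax":0,"ay":0,"az":0},
    {"claw":0,"tx":0.3,"ty":0,"tz":0,"ax":0,"ay":0,"az":0},
    {"claw":0,"tx":0,"ty":0,"tz":0,"ax":0,"ay":0,"az":0},
    {"claw":0,"tx":0,"ty":0,"tz":0,"ax":0,"ay":0,"az":0},
  ],
)

```text
t: 22.9
ee_pos: [0.5259, -0.0156, 0.1556]
eef_rot: [3.14, -0.0, 3.125]
contact_force: [0.0, 0.3, -0.2]
opening: 0.0003
gripper_force: 0.0
```

```bash
cat > bail.py <<'E'
from h import *
s=get_state();print(s["t"],s["ee_pos"],s["contact_force"])
for n in("scene","top"):
    c=read_camera(n);P=cloud(c);hsv=cv2.cvtColor(c["image"],cv2.COLOR_BGR2HSV);m=cv2.inRange(hsv,(0,130,60),(8,255,255))>0
    m&=(abs(P[...,0]-.5)<.12)&(abs(P[...,1]+.015)<.1)&(P[...,2]>.03);Q=P[m]
    print(n,len(Q),np.median(Q,0).round(3) if len(Q) else "")
    if n=="scene":cv2.imwrite("pics/s2.png",cv2.resize(c["image"][130:300,200:370],None,fx=3.5,fy=3.5,interpolation=2))
E
python3 bail.py
```

```text
22.9 [ 0.52594397 -0.01562774  0.15559065] [ 0.00615523  0.28549553 -0.23774602]
scene 48 [ 0.508 -0.019  0.172]
top 0
```

Emit:
send_rows(
  commands=[
    {"claw":0,"tx":0.4,"ty":0,"tz":0,"ax":0,"ay":0,"az":0},
    {"claw":0,"tx":0.4,"ty":0,"tz":0,"ax":0,"ay":0,"az":0},
    {"claw":0,"tx":0.4,"ty":0,"tz":0,"ax":0,"ay":0,"az":0},
    {"claw":0,"tx":0,"ty":0,"tz":0,"ax":0,"ay":0,"az":0},
    {"claw":0,"tx":0,"ty":0,"tz":0,"ax":0,"ay":0,"az":0},
  ],
)

```text
t: 23.62
ee_pos: [0.5139, -0.0154, 0.1557]
eef_rot: [3.14, -0.0, 3.125]
contact_force: [0.0, 0.3, -0.1]
opening: -0.0001
gripper_force: 0.0
```

Emit:
send_rows(
  commands=[
    {"claw":0,"tx":0,"ty":0,"tz":0,"ax":0,"ay":0,"az":0},
    {"claw":0,"tx":0,"ty":0,"tz":-4,"ax":0,"ay":0,"az":0},
    {"claw":0,"tx":0,"ty":0,"tz":-5,"ax":0,"ay":0,"az":0},
    {"claw":0,"tx":0,"ty":0,"tz":-4,"ax":0,"ay":0,"az":0},
    {"claw":0,"tx":0,"ty":0,"tz":0,"ax":0,"ay":0,"az":0},
  ],
)

```text
t: 24.25
ee_pos: [0.515, -0.0158, 0.2885]
eef_rot: [3.141, 0.005, 3.125]
contact_force: [0.5, -0.2, -0.6]
opening: -0.0003
gripper_force: 0.0
```

```bash
python3 bail.py
```

```text
24.25 [ 0.51503656 -0.01580947  0.28846691] [ 0.53962038 -0.2358801  -0.58478434]
scene 32 [ 0.452 -0.011  0.107]
top 0
```

View pics/s2.png

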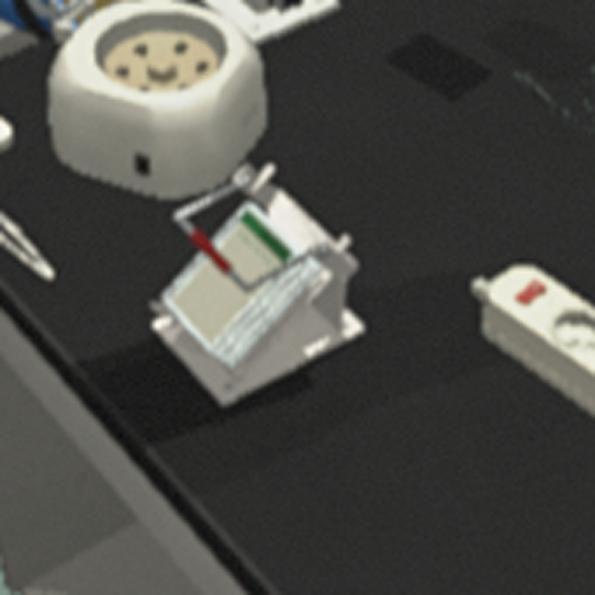

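The bail is over the pile with its bar at crop (210,250), still about 30 mm above the lid. I'll check whether it's still falling.

Emit:
send_rows(
  commands=[
    {"claw":0,"tx":3,"ty":0,"tz":-2,"ax":0,"ay":0,"az":0},
    {"claw":0,"tx":3,"ty":0,"tz":0,"ax":0,"ay":0,"az":0},
    {"claw":0,"tx":3,"ty":0,"tz":0,"ax":0,"ay":0,"az":0},
    {"claw":0,"tx":0,"ty":0,"tz":0,"ax":0,"ay":0,"az":0},
    {"claw":0,"tx":0,"ty":0,"tz":0,"ax":0,"ay":0,"az":0},
  ],
)

```text
t: 24.98
ee_pos: [0.4241, -0.0141, 0.3049]
eef_rot: [3.14, -0.001, 3.124]
contact_force: [0.6, 0.2, 0.4]
opening: 0.0003
gripper_force: 0.0
```

```bash
cat >> bail.py <<'E'
U,N,Y=stand();s,c=wrist("w20");P=cloud(c);hsv=cv2.cvtColor(c["image"],cv2.COLOR_BGR2HSV);m=cv2.inRange(hsv,(0,130,60),(8,255,255))>0
m&=(abs(P[...,0]-.47)<.12)&(abs(P[...,1]+.015)<.1)&(P[...,2]>.03);Q=P[m]
q=np.median(Q,0)-SEAT if len(Q) else np.zeros(3);print("wrist bar",len(Q),"U,N,Y",(np.array([q@U,q@N,q@Y])*1000).round(1));pile(c,2)
E
python3 bail.py
```

```text
24.975 [ 0.4241378  -0.01412373  0.30492404] [0.58278668 0.2123871  0.39766786]
scene 32 [ 0.463 -0.017  0.078]
top 0 
wrist bar 298 U,N,Y [-0.6 46.   0.4]
strip U,Y mm [38.2  1.4] [ 8.3 53.1] 0.04 range N 38.4
lid plane slopes,N0 [ 1.1071 -0.0123  0.0665] std 0.0179
```

```bash
python3 -c "
from bench import *
print(close_job())"
```

```text
the job is handed in; nothing more can be done
None
```

The job is handed in, with no verdict shown: by the last camera and range readings all three dishes are nested in the stand with strips uphill, the red-sleeved bar rests on the top lid, and the arm is clear; I did not re-measure the timer, tweezers and dropper bottle.

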